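Stand the fallen doll back on its plinth

ROBOT

A 6-joint arm with a two-finger parallel gripper is mounted at the origin on the work surface. World frame = base frame: x ahead of the robot, y to its left, z up, the work surface at z = 0. Lengths are in m, angles in degrees, forces in N, time in s.
With the tool pointing down it reaches from about 0.4 to 0.825 m from the base axis. Payload 7 kg.
Tool frame: the origin (TCP) lies between the finger pads; the fingertips stand 11 mm ahead of it and the grasp point (between the pads) lies 8 mm behind it (r.tcp_to_tips is the distance from the TCP to the fingertips, in m); x points along the fingers, y is the direction in which the jaws open and shut, and the axes are right-handed (so a half turn about x gives the same grasp; the last joint's range is limited). The gripper opens to 88 mm and grips with 3 to 60 N. Pads are 19 mm wide; open, the fingers measure 130 mm over their backs; the gripper's body (78 mm by 193 mm) begins 47 mm behind the grasp point.
Start: joints at [-58.035, 20.546, 0.682, 0, -70.136, -16.507], TCP at [0.18, -0.651, 0.238] pointing down, gripper open.
Joint ranges: [-176.03, 176.03], [-82.01, 121.73], [-58.28, 71.71], [-173.87, 95.51], [-174.79, -0.11], [-173.66, 173.66]. Speed limits (degrees/s): [136.94, 136.94, 172.46, 180, 180, 180].

INTERFACE

Orientations are given as [roll, pitch, yaw] about the fixed x, y, z axes, in that order (R = Rz(yaw) Ry(pitch) Rx(roll)).
In Python, from plant import r gives the robot as it stands.
- The arm moves only by the tool arm_command, never from a script. Its argument "plan" is a list of rows, each an object of numbers: "dx", "dy", "dz": the shift along the tool's x, y, z each as a share of 0.02 m, from -1 to 1; "wx", "wy", "wz": the turn, a rotation vector about the tool's x, y, z each as a share of 0.08 rad, from -1 to 1. In form: [{"dx": .., "dy": .., "dz": .., "wx": .., "wy": .., "wz": ..}, ...]. A call has 1 to 20 rows; each row shifts and turns the pose as measured when the row begins, along the tool's axes as they then stand; what a row does not reach is not made up. A row lasts 1/12 s, in which the tool goes at most 41.7 mm and 7.16 degrees, less where a joint would pass 70% of its speed; a pose out of reach is approached as far as the arm can. A call with a number of a shift or a turn outside -1 to 1 is refused whole. A call with a gripper value outside its range is refused whole. "fingers" is the closure, from -1 (fully open) to 1 (shut), so that 0 is half open, set as the call begins (left out, the last holds). The fingers move at their own pace and stop on an object; "force" is the grip in N (left out, the last holds). Time passes only in rows, so rows that do not move let the fingers close. It gives the time, the measured TCP pose, the force and the opening at its end, in the units of the state.
- r.get_state(): the state, without advancing time (a new reading comes with each control period).
- r.capture(name): name is "scene" or "top" or "wrist"; returns (picture, depth): 384x512x3 uint8, red, green, blue; 384x512 float32, m along the optical axis (not along the pixel's ray), 0 where there is no reading.
- r.camera_model(name): a dict with "vertical_fov" (degrees; the focal length in pixels is half the picture's height over the tangent of half this angle, whatever the lens; pixels are square), "cx", "cy" (the principal point, pixels), "dist" ([k1, k2, p1, p2, k3] as OpenCV has them; the pictures are not rectified), "R" (3x3) and "t" (3): a world point X has camera coordinates R X + t. Camera axes: x right, y down, z forward; pixel columns grow to the right and rows downward; lengths in m; the calibration is good to about 2 mm. A picture is of the moment at which its call begins: read the wrist's pose just before it. camera_model takes no time and is no camera call; for the wrist camera it gives the pose at the moment of the call.
- r.close_job(): hands the job in, once; it reports no verdict.
Trained networks look in the newest picture that a camera, given by its name, has taken for a name from the list of things; names that differ only in an ending like _2 or _b are one class to them, and where a whole thing is asked for, a point or a joint stands for the part that bears it (a point fixed in the world has none). Each returns a list of dicts, best first, with "score" (0 to 1); they miss things now and then, are a little off and sometimes report something else, mostly with a low value. They report only what shows in the picture. A call takes as long as a camera call. They do not tell look-alikes from the thing itself.
- r.cut_out(camera, query): "mask" (384x512 bool, what is visible of it) and "bbox" ([left, top, width, height] in pixels, round what is visible of it).
- r.spot_point(camera, query): "centre" ([column, row] in pixels: a listed point, or the origin of a listed thing).
The state is a dict: "time_s": time; "joints": joint angles; "qd": joint speeds; "joint_torque": joint torques, N m; "tcp_pos": TCP position; "eef_rot": TCP orientation; "contact_force": force on the tool from outside, world axes, zero at the start; "moment": the same for the moment, N m; "gripper_width": finger opening in m.
Only numpy, scipy, OpenCV 4.12 (cv2) and the standard library are available. Lean on these libraries where they do the work, as an engineer would, in place of code of your own. Each camera call takes 0.05 s, during which the arm holds its last target.

TASK

The beech doll with the square body and the round head has fallen over on the toy shelf. Stand it upright on its foot in the middle of the empty square plinth (not on the round coaster); set it down gently rather than dropping it, and let go. Do not disturb the round ceramic daruma or the glass prism.

Things in the scene. Friction and masses are not known exactly. Their poses are not given: they have to be found in the camera images.
- doll: Plain beech doll 132 mm tall: square body 44 x 44 x 100 mm, ball head 36 mm across centred 114 mm from the foot, dark cap of hair. 0.1 to 0.21 kg. Starts lying flat on a side, axis 22 mm above the shelf, head roughly to the robot's left. A headless beech block (100 x 36 x 30 mm) lying nearby is not it. Origin: centre of the flat foot; z from foot to head; x, y square to the sides.
- plinth: Low square plinth of medium-brown wood, 90 x 90 mm and 12 mm high, flat on top, fixed to the shelf, empty, at any yaw. The similar round coaster beside it (90 mm across, 10 mm high) is not it. Origin: centre of the underside, on the shelf top; z up.
- daruma: Round red ceramic daruma bank, 86 mm across and 91 mm tall, loose, standing at the far side of the shelf; to be left alone. Origin: centre of the underside; z up.
- prism: Clear glass triangular prism, 80 mm long, lying on one flat face, 30 mm high and 35 mm wide, loose, beside the plinth and coaster on their left; to be left alone. Origin: under the middle of its length, on the shelf top; x along its length.
There are look-alikes about, which are no part of the job. Leave any blue look-alike of the doll alone.

How it is judged:
By the outcome, as a careful person would: the job done as asked, in the order asked, and still so for the second after the job is handed in, with the robot touching nothing.
It also fails if it takes over 40 s, if anything falls off the work surface, if the arm or the gripper's body presses on something with over 40 N, if the wrist force passes 120 N, or if a joint passes its speed limit or range.

## Working session

There is one attempt and no reset: what is moved stays moved. The work goes in short steps, Python scripts to look and compute and a tool call to move; the robot and the scene stay as the last step left them, time stands still between calls to the robot, and variables do not carry over. Pictures are saved under pics/ and viewed, and the job is handed in when it is done.

Besides the shell and the picture viewer there is one more tool, called after "Call:" as name(argument=value, ...), one argument or row to a line, values as JSON. arm_command: Moves the arm, as the interface text tells. Shift numbers are shares of 0.02 m and turn numbers shares of 0.08 rad, none past 1 either way. Its arguments: {"type":"object","properties":{"plan":{"type":"array","items":{"type":"object","properties":{"dx":{"type":"number"},"dy":{"type":"number"},"dz":{"type":"number"},"wx":{"type":"number"},"wy":{"type":"number"},"wz":{"type":"number"}}}},"fingers":{"type":"number"},"force":{"type":"number"}},"required":["plan"]}

```bash
mkdir -p pics; cat > h.py <<'E'
import numpy as np,cv2
from plant import r
def K(m):
    f=192/np.tan(np.radians(m["vertical_fov"])/2)
    return np.array([[f,0,m["cx"]],[0,f,m["cy"]],[0,0,1.]])
def cloud(m,depth):
    v,u=np.mgrid[:384,:512]
    p=np.stack([u,v],-1).reshape(-1,1,2).astype(float)
    n=cv2.undistortPoints(p,K(m),np.array(m["dist"],float)).reshape(384,512,2)
    c=np.dstack([n*depth[...,None],depth])
    return (c-np.array(m["t"]))@np.array(m["R"])
def save(n,im): cv2.imwrite("pics/"+n,im[...,::-1])
E
python3 - <<'E'
from h import *
for c in ["scene","top"]:
    m=r.camera_model(c); im,d=r.capture(c); save(c+"0.png",im)
    np.savez(c+"0.npz",im=im,d=d); P=cloud(m,d)
    for q in ["doll","plinth","daruma","prism"]:
        if c=="scene" and q in("daruma","prism"): continue
        for o in r.cut_out(c,q)[:4]:
            k=o["mask"]&(d>0); pts=P[k]
            print(c,q,round(o["score"],2),o["bbox"],np.median(pts,0).round(3),np.percentile(pts,3,axis=0).round(3),np.percentile(pts,97,axis=0).round(3))
print(r.get_state())
E
```

```text
scene doll 0.94 [220.8, 182.2, 40.4, 20.2] [ 0.491 -0.093  0.041] [ 0.46  -0.147  0.003] [ 0.503 -0.027  0.047]
scene doll 0.91 [242.9, 144.1, 41.4, 21.1] [0.36  0.012 0.04 ] [ 0.327 -0.05   0.006] [0.373 0.068 0.048]
scene doll 0.69 [139.1, 143.4, 37.9, 22.1] [ 0.285 -0.359  0.041] [ 0.245 -0.413  0.009] [ 0.316 -0.302  0.048]
scene doll 0.67 [186.8, 160.2, 38.7, 15.8] [ 0.37  -0.196  0.041] [ 0.341 -0.249  0.008] [ 0.382 -0.132  0.048]
scene plinth 0.55 [298.9, 167.9, 30.6, 28.2] [0.473 0.173 0.011] [0.427 0.132 0.001] [0.514 0.217 0.016]
top doll 0.9 [348.9, 265.1, 55.3, 36.8] [ 0.279 -0.353  0.044] [ 0.239 -0.412  0.001] [ 0.317 -0.296  0.048]
top doll 0.82 [209.0, 245.5, 52.0, 19.2] [0.348 0.012 0.044] [ 0.321 -0.053  0.002] [0.371 0.068 0.047]
top doll 0.81 [244.0, 193.7, 53.0, 20.6] [ 0.479 -0.088  0.044] [ 0.459 -0.145  0.011] [ 0.5   -0.026  0.048]
top doll 0.56 [286.5, 242.8, 53.0, 17.8] [ 0.358 -0.192  0.044] [ 0.338 -0.251  0.029] [ 0.379 -0.129  0.048]
top plinth 0.94 [161.1, 190.4, 30.5, 33.6] [0.469 0.176 0.013] [0.426 0.133 0.01 ] [0.51  0.218 0.016]
top plinth 0.57 [
[... 259 characters left out ...]
017] [0.492 0.293 0.002] [0.564 0.332 0.031]
{'time_s': 0.4, 'joints': array([-5.80357812e+01,  2.05554512e+01,  6.73814625e-01, -2.62356048e-03,
       -7.01357700e+01, -1.65085404e+01]), 'qd': array([-0.073799  , -0.01948046,  0.09703497, -0.05880776,  0.07423207,
        0.02610496]), 'joint_torque': array([ 3.91811272e-04, -5.81676149e+01,  2.92922866e+01,  6.99352562e+00,
        1.08458928e-02, -5.25658800e-05]), 'tcp_pos': array([ 0.17985367, -0.65050065,  0.23738834]), 'eef_rot': array([ 98.4412655 ,  89.98241938, 113.89605206]), 'contact_force': array([ 0.52734243, -0.45432957,  0.12881072]), 'moment': array([0.02025123, 0.02075316, 0.00210854]), 'gripper_width': 0.0875207321034526}
```

```bash
python3 - <<'E'
from h import *
a=np.load("top0.npz")["im"];b=np.load("scene0.npz")["im"]
save("t1.png",cv2.resize(a[30:330,90:440],(800,600*800//700),interpolation=cv2.INTER_CUBIC))
save("s1.png",cv2.resize(b[110:260,120:360],(800,500),interpolation=cv2.INTER_CUBIC))
E
```

```text
(no output)
```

View pics/t1.png

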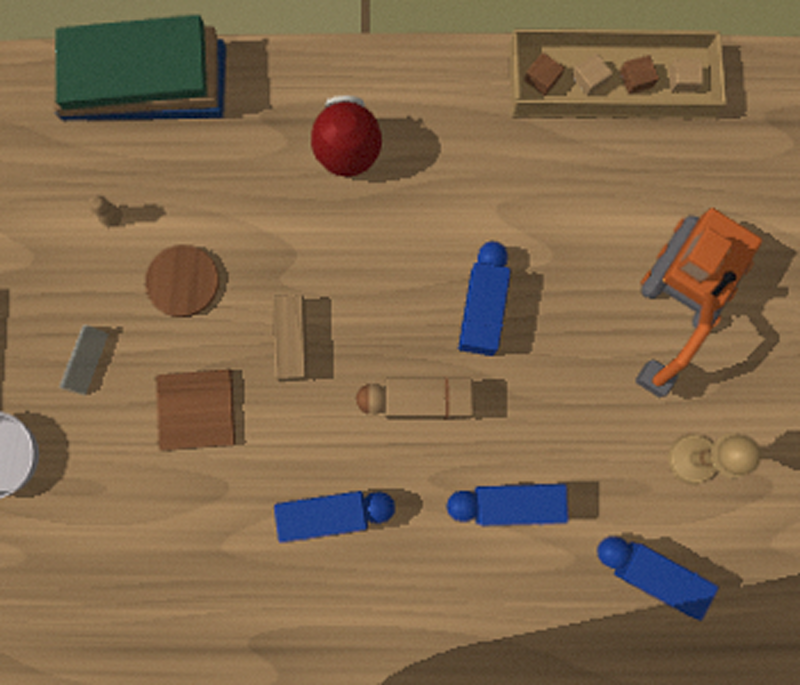

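View pics/s1.png

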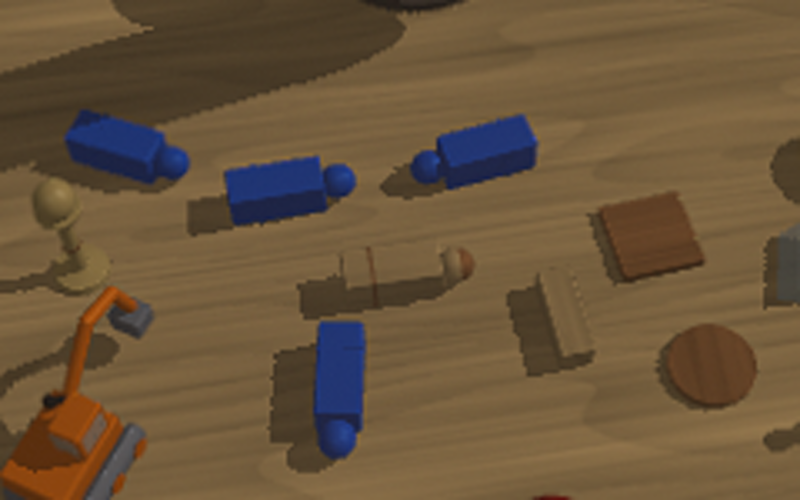

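Doll candidates in the top view, full-frame pixels: blue dolls at (231,255), (312,252), (376,284) and (302,160); a headless beech block at (216,177); and the beech figure at (270,203). Only (270,203) has beech colour, a square body and a ball head with a dark cap, so it fits. I'll confirm it in an enlarged crop and measure it.

```bash
python3 - <<'E'
from h import *
from scipy.spatial.transform import Rotation as Ro
z=np.load("top0.npz");im,d=z["im"],z["d"]
save("crop.png",cv2.resize(im[180:225,230:310],(800,450),interpolation=cv2.INTER_CUBIC))
P=cloud(r.camera_model("top"),d)
def rect(n,box,z0,z1):
    q=P[box[1]:box[3],box[0]:box[2]].reshape(-1,3)
    q=q[(q[:,2]>z0)&(q[:,2]<z1)]
    b=cv2.minAreaRect(q[:,:2].astype(np.float32)*1000); print(n,len(q),b,np.median(q[:,2]))
    return q
q=rect("dollbody",(235,185,310,225),0.041,0.052)
q=rect("dollall",(235,185,310,225),0.015,0.052)
print("y range",q[:,1].min(),q[:,1].max())
rect("plinth",(150,180,200,235),0.008,0.02)
rect("block",(205,150,240,200),0.02,0.06)
s=P[205:240,205:240,2];print("shelf z",np.median(s))
s=r.get_state();R=Ro.from_euler("xyz",s["eef_rot"],degrees=True).as_matrix();print(R.round(3))
z=np.load("scene0.npz");P=cloud(r.camera_model("scene"),z["d"])
rect("sc plinth",(290,160,335,200),0.008,0.02)
rect("sc dollbody",(215,175,265,210),0.04,0.052)
E
```

```text
dollbody 643 ((480.3761901855469, -88.47386169433594), (119.97203063964844, 44.39097595214844), 89.67683410644531) 0.044869945349703295
dollall 794 ((480.40728759765625, -82.96272277832031), (130.99447631835938, 44.39097595214844), 89.67683410644531) 0.044378926291340604
y range -0.14851403091062765 -0.017424658854619298
plinth 1113 ((469.36444091796875, 176.3767852783203), (90.2420425415039, 91.33861541748047), 4.740503311157227) 0.013081025049693612
block 507 ((554.0638427734375, 62.758811950683594), (99.84477233886719, 35.97100830078125), 2.9613842964172363) 0.03113440035798406
shelf z 0.0012185273659997603
[[-0.    -0.266  0.964]
 [ 0.     0.964  0.266]
 [-1.     0.    -0.   ]]
sc plinth 504 ((468.87158203125, 191.75112915039062), (94.1045150756836, 124.85972595214844), 2.801600694656372) 0.011666521639420776
sc dollbody 371 ((492.40728759765625, -117.20217895507812), (80.02693939208984, 163.54544067382812), 29.446731567382812) 0.0437631477384446
```

View pics/crop.png

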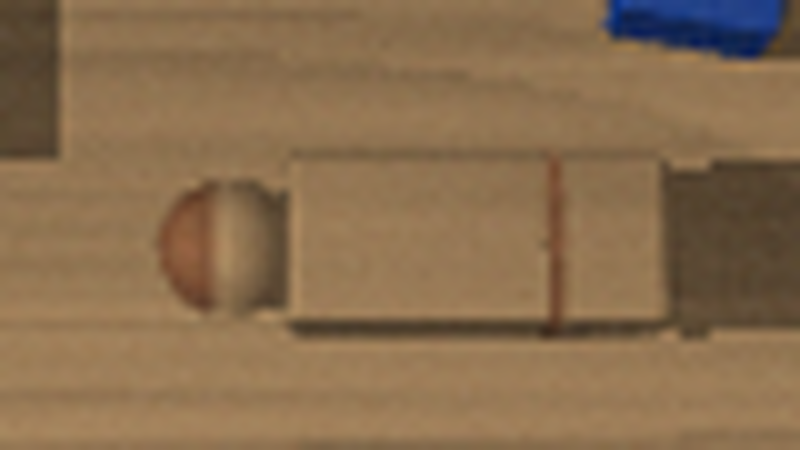

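```bash
cat >> h.py <<'E'
from scipy.spatial.transform import Rotation as Ro
from scipy.linalg import logm
def cur():
    s=r.get_state(); return Ro.from_euler("xyz",s["eef_rot"],degrees=True).as_matrix(),np.array(s["tcp_pos"]),s
def Rt(tilt,yaw=0):
    # tilt: angle of tool from straight down, towards +y (deg); y_tool=-x world; yaw extra about z
    a=np.radians(tilt); x=np.array([0,np.sin(a),-np.cos(a)]); y=np.array([-1.,0,0])
    return Ro.from_euler("z",yaw,degrees=True).as_matrix()@np.stack([x,y,np.cross(x,y)],1)
def go(R1,p1):
    R,p,s=cur()
    d=R.T@(np.array(p1)-p); w=Ro.from_matrix(R.T@R1).as_rotvec()
    T=np.eye(4);T[:3,:3]=R.T@R1;T[:3,3]=d
    L=logm(T).real
    print("t",s["time_s"],"p",p.round(4),"q",np.round(s["joints"],1),"w",round(s["gripper_width"],4),"F",np.round(s["contact_force"],1))
    print("straight units",(d/.02).round(2),"turn units",(w/.08).round(2),"screw shift units",(L[:3,3]/.02).round(2))
E
python3 -c "
from h import *
go(Rt(0),[.48,-.09,.238]); go(Rt(-25),[.48,-.0904,.15])
z=np.load('top0.npz');P=cloud(r.camera_model('top'),z['d']);q=P[60:330,100:440].reshape(-1,3);print(np.percentile(q[:,2],[99,99.9,100]))"
```

```text
t 0.4 p [ 0.1799 -0.6505  0.2374] q [-58.   20.6   0.7  -0.  -70.1 -16.5] w 0.0875 F [ 0.5 -0.5  0.1]
straight units [-2.000e-02  2.301e+01  2.193e+01] turn units [-16.26   0.    -0.  ] screw shift units [-3.000e-02  5.400e+00  3.372e+01]
t 0.4 p [ 0.1799 -0.6505  0.2374] q [-58.   20.6   0.7  -0.  -70.1 -16.5] w 0.0875 F [ 0.5 -0.5  0.1]
straight units [ 4.38 22.99 21.93] turn units [-15.99   4.66  -3.55] screw shift units [-3.32  5.81 34.03]
[0.11456196 0.94152554 0.94152554]
```

Call:
arm_command(
  plan=[
    {"dy": 1, "dz": 0.95},
    {"dy": 1, "dz": 0.95},
    {"dy": 1, "dz": 0.95},
    {"dy": 1, "dz": 0.95},
    {"dy": 1, "dz": 0.95},
    {"dy": 1, "dz": 0.95},
    {"dy": 1, "dz": 0.95},
    {"dy": 1, "dz": 0.95},
    {"dy": 1, "dz": 0.95},
    {"dy": 1, "dz": 0.95},
    {"dy": 1, "dz": 0.95},
    {"dy": 1, "dz": 0.95},
    {"dy": 1, "dz": 0.95},
    {"dy": 1, "dz": 0.95},
    {"dy": 1, "dz": 0.95},
    {"dy": 1, "dz": 0.95},
    {"dy": 1, "dz": 0.95},
    {"dy": 1, "dz": 0.95},
  ],
  fingers=-1,
)

```text
schema error: expected keys dx, dy, dz, wx, wy, wz
```

```bash
python3 -c "
from h import *
go(Rt(0),[.48,-.09,.238]); go(Rt(-25),[.48,-.0904,.15])"
```

```text
t 0.4 p [ 0.1799 -0.6505  0.2374] q [-58.   20.6   0.7  -0.  -70.1 -16.5] w 0.0875 F [ 0.5 -0.5  0.1]
straight units [-2.000e-02  2.301e+01  2.193e+01] turn units [-16.26   0.    -0.  ] screw shift units [-3.000e-02  5.400e+00  3.372e+01]
t 0.4 p [ 0.1799 -0.6505  0.2374] q [-58.   20.6   0.7  -0.  -70.1 -16.5] w 0.0875 F [ 0.5 -0.5  0.1]
straight units [ 4.38 22.99 21.93] turn units [-15.99   4.66  -3.55] screw shift units [-3.32  5.81 34.03]
```

Call:
arm_command(
  plan=[
    {"dx": 0, "dy": 1, "dz": 0.95, "wx": 0, "wy": 0, "wz": 0},
    {"dx": 0, "dy": 1, "dz": 0.95, "wx": 0, "wy": 0, "wz": 0},
    {"dx": 0, "dy": 1, "dz": 0.95, "wx": 0, "wy": 0, "wz": 0},
    {"dx": 0, "dy": 1, "dz": 0.95, "wx": 0, "wy": 0, "wz": 0},
    {"dx": 0, "dy": 1, "dz": 0.95, "wx": 0, "wy": 0, "wz": 0},
    {"dx": 0, "dy": 1, "dz": 0.95, "wx": 0, "wy": 0, "wz": 0},
    {"dx": 0, "dy": 1, "dz": 0.95, "wx": 0, "wy": 0, "wz": 0},
    {"dx": 0, "dy": 1, "dz": 0.95, "wx": 0, "wy": 0, "wz": 0},
    {"dx": 0, "dy": 1, "dz": 0.95, "wx": 0, "wy": 0, "wz": 0},
    {"dx": 0, "dy": 1, "dz": 0.95, "wx": 0, "wy": 0, "wz": 0},
    {"dx": 0, "dy": 1, "dz": 0.95, "wx": 0, "wy": 0, "wz": 0},
    {"dx": 0, "dy": 1, "dz": 0.95, "wx": 0, "wy": 0, "wz": 0},
    {"dx": 0, "dy": 1, "dz": 0.95, "wx": 0, "wy": 0, "wz": 0},
    {"dx": 0, "dy": 1, "dz": 0.95, "wx": 0, "wy": 0, "wz": 0},
    {"dx": 0, "dy": 1, "dz": 0.95, "wx": 0, "wy": 0, "wz": 0},
    {"dx": 0, "dy": 1, "dz": 0.95, "wx": 0, "wy": 0, "wz": 0},
    {"dx": 0, "dy": 1, "dz": 0.95, "wx": 0, "wy": 0, "wz": 0},
    {"dx": 0, "dy": 1, "dz": 0.95, "wx": 0, "wy": 0, "wz": 0},
  ],
  fingers=-1,
)

```text
time_s: 1.9
tcp_pos: [0.4205, -0.1967, 0.2381]
eef_rot: [-22.8, 89.7, -7.8]
contact_force: [1.5, 0.3, -0.1]
gripper_width: 0.0876
```

```bash
python3 -c "
from h import *
go(Rt(0),[.48,-.09,.238]); go(Rt(-25),[.48,-.0904,.15])"
```

```text
t 1.9 p [ 0.4205 -0.1967  0.2381] q [ -0.6   0.  -24.9   0.  -64.8 -74.4] w 0.0876 F [ 1.5  0.3 -0.1]
straight units [0.02 4.38 4.26] turn units [-16.36   0.04   0.06] screw shift units [0.02 0.95 6.5 ]
t 1.9 p [ 0.4205 -0.1967  0.2381] q [ -0.6   0.  -24.9   0.  -64.8 -74.4] w 0.0876 F [ 1.5  0.3 -0.1]
straight units [4.42 4.37 4.23] turn units [-16.1    4.68  -3.51] screw shift units [2.88 1.39 7.32]
```

Call:
arm_command(
  plan=[
    {"dx": 0.16, "dy": 0.08, "dz": 0.41, "wx": -0.9, "wy": 0.26, "wz": -0.2},
    {"dx": 0.16, "dy": 0.08, "dz": 0.41, "wx": -0.9, "wy": 0.26, "wz": -0.2},
    {"dx": 0.16, "dy": 0.08, "dz": 0.41, "wx": -0.9, "wy": 0.26, "wz": -0.2},
    {"dx": 0.16, "dy": 0.08, "dz": 0.41, "wx": -0.9, "wy": 0.26, "wz": -0.2},
    {"dx": 0.16, "dy": 0.08, "dz": 0.41, "wx": -0.9, "wy": 0.26, "wz": -0.2},
    {"dx": 0.16, "dy": 0.08, "dz": 0.41, "wx": -0.9, "wy": 0.26, "wz": -0.2},
    {"dx": 0.16, "dy": 0.08, "dz": 0.41, "wx": -0.9, "wy": 0.26, "wz": -0.2},
    {"dx": 0.16, "dy": 0.08, "dz": 0.41, "wx": -0.9, "wy": 0.26, "wz": -0.2},
    {"dx": 0.16, "dy": 0.08, "dz": 0.41, "wx": -0.9, "wy": 0.26, "wz": -0.2},
    {"dx": 0.16, "dy": 0.08, "dz": 0.41, "wx": -0.9, "wy": 0.26, "wz": -0.2},
    {"dx": 0.16, "dy": 0.08, "dz": 0.41, "wx": -0.9, "wy": 0.26, "wz": -0.2},
    {"dx": 0.16, "dy": 0.08, "dz": 0.41, "wx": -0.9, "wy": 0.26, "wz": -0.2},
    {"dx": 0.16, "dy": 0.08, "dz": 0.41, "wx": -0.9, "wy": 0.26, "wz": -0.2},
    {"dx": 0.16, "dy": 0.08, "dz": 0.41, "wx": -0.9, "wy": 0.26, "wz": -0.2},
    {"dx": 0.16, "dy": 0.08, "dz": 0.41, "wx": -0.9, "wy": 0.26, "wz": -0.2},
    {"dx": 0.16, "dy": 0.08, "dz": 0.41, "wx": -0.9, "wy": 0.26, "wz": -0.2},
  ],
)

```text
time_s: 3.23
tcp_pos: [0.493, -0.0922, 0.1657]
eef_rot: [-174.6, 66.5, -89.3]
contact_force: [0.6, -0.4, 0.4]
gripper_width: 0.0876
```

```bash
python3 -c "
from h import *
go(Rt(-25),[.48,-.0904,.15])"
```

```text
t 3.2333 p [ 0.493  -0.0922  0.1657] q [ 26.7   8.9 -39.5  25.8 -55.3 -48.9] w 0.0876 F [ 0.6 -0.4  0.4]
straight units [0.68 0.69 0.34] turn units [-1.04  0.33  0.05] screw shift units [0.68 0.67 0.38]
```

```bash
cat > fk.py <<'E'
from h import *
from scipy.optimize import least_squares
def rot(ax,a): return Ro.from_euler(ax,a,degrees=True).as_matrix()
def fk(q,k,s4=1,s6=1):
    a1,off,d1,L2,a3,d4,tl=k
    R1=rot("z",q[0]);R2=R1@rot("y",q[1]);R3=R2@rot("y",-q[2]);R4=R3@rot("x",s4*q[3])@rot("y",-q[4])@rot("x",s6*q[5])
    return R1@[a1,off,d1]+R2@[0,0,L2]+R3@[d4,0,a3]+R4@[tl,0,0],R4
E
python3 - <<'E'
from fk import *
R,p,s=cur()
D=[([-58.035,20.546,.682,0,-70.136,-16.507],[.18,-.651,.238]),([-.6,0.,-24.9,0,-64.8,-74.4],[.4205,-.1967,.2381]),(list(s["joints"]),list(p))]
for s4 in(1,-1):
  for s6 in (1,-1):
    C=[ (fk(D[2][0],np.zeros(7),s4,s6)[1].T@R).round(2), (fk(D[0][0],np.zeros(7),s4,s6)[1].T@np.array([[0,-.266,.964],[0,.964,.266],[-1,0,0]])).round(2)]
    print(s4,s6,C[0].tolist(),C[1].tolist())
    f=lambda k:np.concatenate([fk(q,k,s4,s6)[0]-x for q,x in D])
    o=least_squares(f,[.1,-.15,.4,.4,.05,.4,.25]);print(o.x.round(3),np.abs(o.fun).max())
E
```

```text
1 1 [[0.74, 0.37, 0.56], [-0.56, 0.8, 0.21], [-0.37, -0.47, 0.8]] [[1.0, -0.0, 0.0], [0.0, 0.55, 0.84], [-0.0, -0.84, 0.55]]
[ 0.224 -0.192 -0.232  0.538 -0.253  0.34  -0.313] 0.008168478161266285
1 -1 [[0.74, 0.37, 0.56], [-0.29, -0.57, 0.77], [0.6, -0.73, -0.32]] [[1.0, -0.0, 0.0], [-0.0, 0.0, 1.0], [-0.0, -1.0, 0.0]]
[ 0.224 -0.192 -0.232  0.538 -0.253  0.34  -0.313] 0.008168478161266285
-1 1 [[1.0, -0.0, -0.0], [0.0, 0.99, -0.13], [0.0, 0.13, 0.99]] [[1.0, -0.0, 0.0], [0.0, 0.55, 0.84], [-0.0, -0.84, 0.55]]
[ 0.149 -0.192  0.048  0.615  0.021  0.292  0.313] 0.007985916616814387
-1 -1 [[1.0, -0.0, -0.0], [0.0, 0.0, 1.0], [-0.0, -1.0, 0.0]] [[1.0, -0.0, 0.0], [-0.0, 0.0, 1.0], [-0.0, -1.0, 0.0]]
[ 0.149 -0.192  0.048  0.615  0.021  0.292  0.313] 0.007985916616814387
```

Call:
arm_command(
  plan=[
    {"dx": 0.34, "dy": 0.34, "dz": 0.18, "wx": -0.52, "wy": 0.16, "wz": 0.02},
    {"dx": 0.34, "dy": 0.34, "dz": 0.18, "wx": -0.52, "wy": 0.16, "wz": 0.02},
    {"dx": 0, "dy": 0, "dz": 0, "wx": 0, "wy": 0, "wz": 0},
  ],
)

```text
time_s: 3.48
tcp_pos: [0.4794, -0.0889, 0.1487]
eef_rot: [179.7, 64.9, -89.6]
contact_force: [-0.1, -0.3, -0.7]
gripper_width: 0.0877
```

```bash
python3 -c "
from h import *
go(Rt(-25),[.48,-.0904,.15])
im,d=r.capture('wrist');save('w1.png',im);np.savez('w1.npz',im=im,d=d)"
```

```text
t 3.4833 p [ 0.4794 -0.0889  0.1487] q [ 28.6   9.3 -42.8  27.7 -53.7 -47.5] w 0.0877 F [-0.1 -0.3 -0.7]
straight units [-0.02 -0.03 -0.1 ] turn units [ 0.14 -0.03  0.03] screw shift units [-0.02 -0.03 -0.1 ]
```

View pics/w1.png

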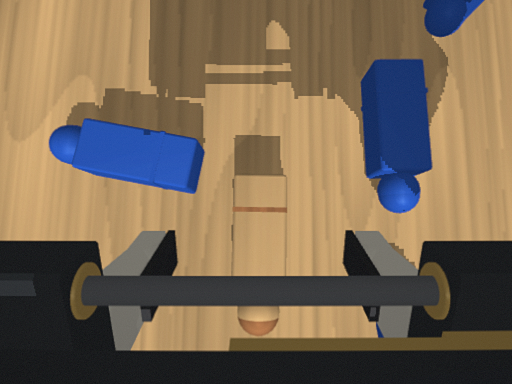

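```bash
python3 - <<'E'
from fk import *
R,p,s=cur()
D=[([-58.035,20.546,.682,0,-70.136,-16.507],[.18,-.651,.238]),(list(s["joints"]),list(p)),([26.7,8.9,-39.5,25.8,-55.3,-48.9],[.493,-.0922,.1657]),([-.6,0.,-24.9,0,-64.8,-74.4],[.4205,-.1967,.2381])]
f=lambda k:np.concatenate([(fk(q,k,-1,-1)[0]-x)*w for (q,x),w in zip(D,[1,1,.3,.3])])
o=least_squares(lambda k:np.r_[f(k),.001*(k-[.15,-.19,.3,.4,0,.4,.2])],[.1,-.15,.4,.4,.05,.4,.25]);k=o.x;print(k.round(3),f(k).round(4))
C=np.array([[1,0,0],[0,0,1],[0,-1,0]])
lo=np.array([-176,-82,-58,-173.8,-174.7,-.2]);
lo=np.array([-176,-82,-58.2,-173.8,-174.7,-173.6]);hi=np.array([176,121.7,71.7,95.5,-.2,173.6])
for tilt in(65,75,90):
  for yaw in(0,-45,-90,30,90):
    Rg=Rt(tilt,yaw);pg=np.array([.469,.176,.08])
    def g(q):
        P,Rq=fk(q,k,-1,-1);return np.r_[(P-pg)*5,Ro.from_matrix((Rq@C).T@Rg).as_rotvec()]
    best=min((least_squares(g,np.clip(x0,lo+.1,hi-.1),bounds=(lo,hi)) for x0 in [s["joints"],[40,20,-30,-60,-80,-40],[60,50,0,-60,-80,0]]),key=lambda o:o.cost)
    q=best.x;w=fk(q,np.r_[k[:6],0],-1,-1)[0];print(tilt,yaw,q.round(0),"cost",best.cost.round(5),"wrist c",w.round(3))
E
```

```text
[ 0.131 -0.192  0.052  0.615  0.025  0.311  0.308] [-0.0001  0.0001 -0.0009  0.0002 -0.0001  0.0002 -0.0008  0.0001 -0.0015
  0.0007  0.0001  0.0036]
65 0 [ 10.  37. -58. -95. -63.  93.] cost 0.01346 wrist c [ 0.525 -0.099  0.229]
65 -45 [  24.   13.  -58. -116.  -30.   51.] cost 0.1943 wrist c [ 0.438 -0.012  0.364]
65 -90 [  51.    0.  -56.   49.  -21. -174.] cost 0.31848 wrist c [0.355 0.136 0.424]
65 30 [ 12.  41. -45. -70. -66.  85.] cost 0.0 wrist c [ 0.609 -0.066  0.21 ]
65 90 [ 28.  47. -16. -25. -90.  78.] cost 0.0 wrist c [0.749 0.176 0.21 ]
75 0 [  8.  45. -58. -92. -73. 101.] cost 0.02067 wrist c [ 0.54  -0.12   0.177]
75 -45 [  18.   19.  -58. -114.  -43.   61.] cost 0.27602 wrist c [ 0.462 -0.055  0.337]
75 -90 [  52.   -3.  -56.   53.  -22. -174.] cost 0.44937 wrist c [0.341 0.126 0.431]
75 30 [ 10.  47. -45. -71. -74.  92.] cost 0.0 wrist c [ 0.618 -0.082  0.16 ]
75 90 [ 27.  52. -14. -26. -97.  79.] cost 0.0 wrist c [0.767 0.176 0.16 ]
90 0 [  6.  58. -58. -86. -87. 116.] cost 0.02823 wrist c [ 0.555 -0.133  0.087]
90 -45 [   5.   46.  -58. -102.  -81.  100.] cost 0.38479 wrist c [ 0.535 -0.15   0.17 ]
90 -90 [  55.   -8.  -57.   59.  -25. -174.] cost 0.68174 wrist c [0.311 0.109 0.441]
90 30 [  9.  57. -46. -70. -85. 102.] cost 0.0 wrist c [ 0.623 -0.091  0.08 ]
90 90 [  27.   59.  -14.  -28. -105.   82.] cost 0.0 wrist c [0.777 0.176 0.08 ]
```

```bash
python3 - <<'E'
from h import *
z=np.load('top0.npz');P=cloud(r.camera_model('top'),z['d']);q=P.reshape(-1,3)
def b(n,x0,x1,y0,y1,zm=.015):
    k=q[(q[:,0]>x0)&(q[:,0]<x1)&(q[:,1]>y0)&(q[:,1]<y1)&(q[:,2]>zm)]
    print(n,len(k),k.min(0).round(3) if len(k) else"",k.max(0).round(3) if len(k) else "")
b("fingerzone",.40,.56,-.13,.0)
b("fz+",.505,.56,-.15,.0);b("fz-",.39,.455,-.13,0)
b("behind plinth",.53,.9,.08,.27);b("peg",.62,.75,.15,.33);b("dar",.7,.9,-.06,.06)
go(Rt(-25),[.48,-.0904,.0197])
# refine doll lateral position w/ wrist
E
```

```text
fingerzone 671 [ 0.458 -0.13   0.022] [ 0.502 -0.017  0.05 ]
fz+ 50 [ 0.539 -0.15   0.015] [ 0.559 -0.137  0.048]
fz- 0  
behind plinth 1249 [0.592 0.08  0.015] [0.9   0.27  0.072]
peg 123 [0.621 0.16  0.015] [0.721 0.302 0.057]
dar 833 [ 0.752 -0.044  0.019] [0.833 0.039 0.096]
t 3.5333 p [ 0.4803 -0.0887  0.1495] q [ 28.5   9.3 -42.7  27.6 -53.8 -47.6] w 0.088 F [ 0.1  0.1 -0.3]
straight units [5.92 0.01 2.67] turn units [ 0.12 -0.02  0.05] screw shift units [5.92 0.01 2.67]
```

Call:
arm_command(
  plan=[
    {"dx": 0.7, "dy": 0, "dz": 0.32, "wx": 0, "wy": 0, "wz": 0},
    {"dx": 0.7, "dy": 0, "dz": 0.32, "wx": 0, "wy": 0, "wz": 0},
    {"dx": 0.7, "dy": 0, "dz": 0.32, "wx": 0.1, "wy": 0, "wz": 0},
    {"dx": 0.7, "dy": 0, "dz": 0.32, "wx": 0, "wy": 0, "wz": 0},
    {"dx": 0.7, "dy": 0, "dz": 0.32, "wx": 0, "wy": 0, "wz": 0},
    {"dx": 0.7, "dy": 0, "dz": 0.32, "wx": 0, "wy": 0, "wz": 0},
    {"dx": 0.7, "dy": 0, "dz": 0.32, "wx": 0, "wy": 0, "wz": 0},
    {"dx": 0, "dy": 0, "dz": 0, "wx": 0, "wy": 0, "wz": 0},
  ],
)

```text
time_s: 4.2
tcp_pos: [0.4907, -0.0866, 0.0441]
eef_rot: [-176.7, 65.5, -87.6]
contact_force: [0.5, -0.7, -0.2]
gripper_width: 0.0875
```

```bash
python3 - <<'E'
from h import *
go(Rt(-25),[.48,-.0904,.0197])
E
```

```text
t 4.2 p [ 0.4907 -0.0866  0.0441] q [ 25.5  18.4 -51.1  39.  -37.4 -61.1] w 0.0875 F [ 0.5 -0.7 -0.2]
straight units [1.18 0.56 0.33] turn units [-0.23  0.11  0.22] screw shift units [1.18 0.55 0.34]
```

```bash
cat >> fk.py <<'E'
k=np.array([0.131,-0.192,0.052,0.615,0.025,0.311,0.308]);C=np.array([[1,0,0],[0,0,1],[0,-1,0]])
lo=np.array([-176,-82,-58.2,-173.8,-174.7,-173.6]);hi=np.array([176,121.7,71.7,95.5,-.2,173.6])
def ik(Rg,pg,x0):
    def g(q):
        P,Rq=fk(q,k,-1,-1);return np.r_[(P-pg)*5,Ro.from_matrix((Rq@C).T@Rg).as_rotvec()]
    b=least_squares(g,np.clip(x0,lo+.1,hi-.1),bounds=(lo,hi));return b.x.round(1),round(b.cost,5)
E
python3 - <<'E'
from fk import *
R,p,s=cur()
print(fk(s["joints"],k,-1,-1)[0]-p)
for t in(0,-10,-15,-20,-25): print(t,ik(Rt(t),np.array([.48,-.0904,.0197]),s["joints"]))
E
```

```text
[ 0.01021314 -0.01776384  0.02890476]
0 (array([ 12.5,  21.3, -55.6,  -0. , -13.1, -12.5]), np.float64(0.0))
-10 (array([ 19.1,  21.6, -57.4,  34.1, -17. , -52.3]), np.float64(0.0))
-15 (array([ 22.2,  22.5, -58.2,  43. , -20.4, -64.2]), np.float64(0.0))
-20 (array([ 24.9,  23.7, -58.2,  46.5, -24.6, -70.3]), np.float64(0.00016))
-25 (array([ 27.4,  25.3, -58.2,  48.6, -28.6, -75.1]), np.float64(0.00056))
```

```bash
cat > fit.py <<'E'
from fk import *
import json,os
R,p,s=cur()
f="data.json"
D=json.load(open(f)) if os.path.exists(f) else [([-58.035,20.546,.682,0,-70.136,-16.507],[.18,-.651,.238]),([28.5,9.3,-42.7,27.6,-53.8,-47.6],[.4803,-.0887,.1495]),([26.7,8.9,-39.5,25.8,-55.3,-48.9],[.493,-.0922,.1657]),([-.6,0.,-24.9,0,-64.8,-74.4],[.4205,-.1967,.2381])]
D.append((list(s["joints"]),list(p)));json.dump(D,open(f,"w"))
E
python3 - <<'E'
from fit import *
# generic: full R4 tool offset & forearm y offset, R2 x offset
def fk2(q,k,sg):
    R1=rot("z",q[0]);R2=R1@rot("y",q[1]);R3=R2@rot("y",sg*q[2]);R4=R1@rot("y",q[1]-q[2])@rot("x",-q[3]);R5=R4@rot("y",-q[4])
    return R1@[k[0],k[1],k[2]]+R2@[0,0,k[3]]+R3@[k[5],0,k[4]]+R5@[k[6],0,0]
for sg in(-1,):
    h=lambda k:np.concatenate([fk2(q,k,sg)-x for q,x in D])
    o=least_squares(lambda k:np.r_[h(k),.0003*(k-[.15,-.19,.3,.4,0,.4,.2])],[.15,-.19,.3,.4,0,.4,.2]);print(o.x.round(3),o.fun.reshape(-1)[:15].reshape(-1,3).round(4))
for q,x in D:print(np.round(q,1),np.round(x,3))
print((fk(s["joints"],np.zeros(7),-1,-1)[1]@C).T@R)
E
```

```text
[ 0.111 -0.191  0.025  0.624  0.037  0.323  0.297] [[ 0.0005  0.0014 -0.0009]
 [-0.0016  0.0052 -0.0097]
 [-0.0041  0.0057 -0.0138]
 [-0.0011  0.0015  0.0112]
 [ 0.0083 -0.0126  0.0132]]
[-58.   20.5   0.7   0.  -70.1 -16.5] [ 0.18  -0.651  0.238]
[ 28.5   9.3 -42.7  27.6 -53.8 -47.6] [ 0.48  -0.089  0.15 ]
[ 26.7   8.9 -39.5  25.8 -55.3 -48.9] [ 0.493 -0.092  0.166]
[ -0.6   0.  -24.9   0.  -64.8 -74.4] [ 0.42  -0.197  0.238]
[ 25.5  18.4 -51.1  39.  -37.4 -61.1] [ 0.491 -0.087  0.044]
[[ 1.00000000e+00  1.86425792e-16 -1.87813523e-16]
 [-2.31842875e-16  1.00000000e+00 -4.61457095e-16]
 [ 1.16242356e-16  3.08236886e-16  1.00000000e+00]]
```

```bash
python3 - <<'E'
from fk import *
import json
D=json.load(open("data.json"))
def fk2(q,k):
    R1=rot("z",q[0]);R2=R1@rot("y",q[1]);R3=R2@rot("y",-q[2]);R4=R3@rot("x",-q[3]);R5=R4@rot("y",-q[4])
    return R1@[k[0],k[1],k[2]]+R2@[0,0,k[3]]+R3@[k[5],0,k[4]]+R4@[0,k[7],0]+R5@[k[6],0,k[8]]
k0=np.array([.15,-.19,.3,.4,0,.4,.2,0,0])
h=lambda k:np.concatenate([fk2(q,k)-x for q,x in D])
for extra in ([],[7],[8],[7,8]):
    W=np.full(9,.0003);W[[i for i in(7,8) if i not in extra]]=10
    o=least_squares(lambda k:np.r_[h(k),W*(k-k0)],k0);print(extra,o.x.round(3),np.abs(o.fun[:15]).reshape(-1,3).max(1).round(4))
E
```

```text
[] [ 0.111 -0.191  0.025  0.624  0.037  0.323  0.297 -0.     0.   ] [0.0014 0.0097 0.0138 0.0112 0.0132]
[7] [-0.001  0.001  0.199  0.602 -0.001  0.465  0.367 -0.193 -0.   ] [0.0002 0.0002 0.0002 0.0002 0.0002]
[8] [ 0.082 -0.191  0.063  0.622  0.043  0.288  0.352 -0.     0.061] [0.0018 0.0106 0.0142 0.0132 0.0135]
[7, 8] [-0.001  0.002  0.199  0.602 -0.001  0.467  0.365 -0.194 -0.002] [0.0002 0.0002 0.0002 0.0002 0.0001]
```

```bash
cat >> fk.py <<'E'
def fk(q,k=None,*a):
    R1=rot("z",q[0]);R2=R1@rot("y",q[1]);R3=R2@rot("y",-q[2]);R4=R3@rot("x",-q[3]);R5=R4@rot("y",-q[4])
    return R1@[0,0,.199]+R2@[0,0,.602]+R3@[.465,0,0]+R4@[0,-.193,0]+R5@[.367,0,0],R5@rot("x",-q[5])
def elems(q):
    R1=rot("z",q[0]);R2=R1@rot("y",q[1]);R3=R2@rot("y",-q[2]);R4=R3@rot("x",-q[3])
    w=R1@[0,0,.199]+R2@[0,0,.602]+R3@[.465,0,0]
    return w.round(3),(w+R4@[0,-.193,0]).round(3)
E
python3 - <<'E'
from fk import *
R,p,s=cur()
print(fk(s["joints"])[0]-p)
for t in(0,-10,-15,-20,-25): print(t,ik(Rt(t),np.array([.48,-.0904,.0197]),s["joints"]))
for tilt in(65,75,80,90):
  for yaw in(-60,-30,0,30,60,94.7,120):
    best=min((ik(Rt(tilt,yaw),np.array([.469,.176,.08]),x0) for x0 in [s["joints"],[40,20,-30,-60,-80,-40],[30,45,-15,-25,-90,80],[0,20,-30,-90,-60,0]]),key=lambda o:o[1])
    print(tilt,yaw,best,*elems(best[0]))
E
```

```text
[ 0.00159636 -0.00025491 -0.00042877]
0 (array([ 12.6,  18.1, -37.7,  -0. , -34.2, -12.6]), np.float64(0.0))
-10 (array([ 19.2,  17.9, -46.1,  18.8, -30.7, -35.7]), np.float64(0.0))
-15 (array([ 21.3,  18.3, -49.5,  28.1, -30.8, -46.6]), np.float64(0.0))
-20 (array([ 23.1,  19.1, -52. ,  36.1, -32.2, -56.1]), np.float64(0.0))
-25 (array([ 24.8,  20.4, -53.6,  42.4, -34.7, -63.9]), np.float64(0.0))
65 -60 (array([ -30.2,   35.3,  -58.2, -120.8,  -66.6,   93.2]), np.float64(2e-05)) [ 0.276 -0.161  0.226] [0.183 0.008 0.236]
65 -30 (array([-18.7,  26.9, -34.9, -87.2, -62.8,  58.5]), np.float64(0.0)) [ 0.466 -0.158  0.326] [ 0.302 -0.112  0.235]
65 0 (array([ -9.6,  32.8, -17.3, -66.6, -76.9,  49.4]), np.float64(0.0)) [ 0.616 -0.104  0.348] [ 0.469 -0.157  0.235]
65 30 (array([  0.6,  40.2,  -1.5, -52.2, -92.9,  49.4]), np.float64(0.0)) [0.736 0.008 0.349] [ 0.636 -0.112  0.236]
65 60 (array([  12.1,   47. ,   10.7,  -39.4, -106.9,   55.6]), np.float64(0.0)) [0.797 0.171 0.334] [0.757 0.01  0.236]
65 94.7 (array([  26.8,   52.1,   15.7,  -22.1, -115.2,   70.5]), np.float64(0.0)) [0.758 0
[... 2059 characters left out ...]
92.2, -89.9,  86.8]), np.float64(0.0)) [ 0.452 -0.238  0.091] [ 0.285 -0.142  0.08 ]
90 0 (array([-16.5,  50.8, -13.1, -75.1, -97.2,  64.8]), np.float64(0.0)) [ 0.643 -0.191  0.162] [ 0.469 -0.191  0.08 ]
90 30 (array([  -4.5,   54.9,    5. ,  -62.3, -111.4,   55.2]), np.float64(0.0)) [ 0.79  -0.062  0.189] [ 0.652 -0.141  0.079]
90 60 (array([   8.4,   60.3,   19.5,  -50.5, -126.3,   54.3]), np.float64(0.0)) [0.866 0.128 0.193] [ 0.787 -0.008  0.081]
90 94.7 (array([  25.1,   65.3,   25.7,  -30.2, -136.3,   67.2]), np.float64(0.0)) [0.82  0.384 0.154] [0.834 0.207 0.079]
90 120 (array([  37.3,   66.2,   19.2,   -9.9, -132.6,   83.3]), np.float64(0.0)) [0.69  0.526 0.102] [0.786 0.36  0.079]
```

Call:
arm_command(
  plan=[
    {"dx": 0.05, "dy": 0.3, "dz": 0.05, "wx": -0.12, "wy": 0.06, "wz": 0.11},
    {"dx": 0.05, "dy": 0.26, "dz": 0.05, "wx": -0.11, "wy": 0.05, "wz": 0.11},
    {"dx": 0.35, "dy": 0, "dz": 0.08, "wx": 0, "wy": 0, "wz": 0},
    {"dx": 0.3, "dy": 0, "dz": 0.08, "wx": 0, "wy": 0, "wz": 0},
    {"dx": 0, "dy": 0, "dz": 0, "wx": 0, "wy": 0, "wz": 0},
  ],
)

```text
time_s: 4.62
tcp_pos: [0.4817, -0.0877, 0.0304]
eef_rot: [-179.5, 65.1, -89.6]
contact_force: [-0.7, -0.2, 0.2]
gripper_width: 0.0873
```

```bash
python3 - <<'E'
from h import *
go(Rt(-25),[.48,-.0904,.0197])
E
```

```text
t 4.6167 p [ 0.4817 -0.0877  0.0304] q [ 25.5  19.6 -52.4  40.3 -36.2 -62.2] w 0.0873 F [-0.7 -0.2  0.2]
straight units [0.54 0.09 0.1 ] turn units [-0.04  0.01  0.04] screw shift units [0.54 0.09 0.1 ]
```

Call:
arm_command(
  plan=[
    {"dx": 0.27, "dy": 0.08, "dz": 0.05, "wx": -0.04, "wy": 0, "wz": 0.04},
    {"dx": 0.27, "dy": 0, "dz": 0.05, "wx": 0, "wy": 0, "wz": 0},
    {"dx": 0, "dy": 0, "dz": 0, "wx": 0, "wy": 0, "wz": 0},
  ],
)

```text
time_s: 4.87
tcp_pos: [0.4806, -0.0903, 0.0192]
eef_rot: [-179.9, 65.1, -89.9]
contact_force: [0.3, -0.6, 1.1]
gripper_width: 0.0871
```

```bash
python3 - <<'E'
from h import *
go(Rt(-25),[.48,-.0904,.0197])
E
```

```text
t 4.8667 p [ 0.4806 -0.0903  0.0192] q [ 24.6  20.5 -53.5  42.6 -34.5 -63.9] w 0.0871 F [ 0.3 -0.6  1.1]
straight units [-0.02  0.03 -0.01] turn units [-0.    0.02  0.01] screw shift units [-0.02  0.03 -0.01]
```

Call:
arm_command(
  plan=[
    {"dx": 0, "dy": 0, "dz": 0, "wx": 0, "wy": 0, "wz": 0},
    {"dx": 0, "dy": 0, "dz": 0, "wx": 0, "wy": 0, "wz": 0},
    {"dx": 0, "dy": 0, "dz": 0, "wx": 0, "wy": 0, "wz": 0},
    {"dx": 0, "dy": 0, "dz": 0, "wx": 0, "wy": 0, "wz": 0},
    {"dx": 0, "dy": 0, "dz": 0, "wx": 0, "wy": 0, "wz": 0},
    {"dx": 0, "dy": 0, "dz": 0, "wx": 0, "wy": 0, "wz": 0},
    {"dx": 0, "dy": 0, "dz": 0, "wx": 0, "wy": 0, "wz": 0},
    {"dx": 0, "dy": 0, "dz": 0, "wx": 0, "wy": 0, "wz": 0},
  ],
  fingers=1,
  force=30,
)

```text
time_s: 5.53
tcp_pos: [0.4807, -0.0906, 0.0194]
eef_rot: [-179.9, 65.1, -89.9]
contact_force: [0.4, 0.6, -1.3]
gripper_width: 0.0439
```

```bash
python3 - <<'E'
from h import *
go(Rt(-25),[.48,-.0904,.16])
E
```

```text
t 5.5333 p [ 0.4807 -0.0906  0.0194] q [ 24.5  20.5 -53.5  42.6 -34.5 -63.8] w 0.0439 F [ 0.4  0.6 -1.3]
straight units [-6.38  0.03 -2.95] turn units [-0.01  0.02  0.01] screw shift units [-6.38  0.03 -2.96]
```

Gripped at 43.9 mm, as expected for a 44 mm body. Lifting next.

Call:
arm_command(
  plan=[
    {"dx": -0.4, "dy": 0, "dz": -0.18, "wx": 0, "wy": 0, "wz": 0},
    {"dx": -0.6, "dy": 0, "dz": -0.28, "wx": 0, "wy": 0, "wz": 0},
    {"dx": -0.7, "dy": 0, "dz": -0.32, "wx": 0, "wy": 0, "wz": 0},
    {"dx": -0.7, "dy": 0, "dz": -0.32, "wx": 0, "wy": 0, "wz": 0},
    {"dx": -0.7, "dy": 0, "dz": -0.32, "wx": 0, "wy": 0, "wz": 0},
    {"dx": -0.7, "dy": 0, "dz": -0.32, "wx": 0, "wy": 0, "wz": 0},
    {"dx": -0.7, "dy": 0, "dz": -0.32, "wx": 0, "wy": 0, "wz": 0},
    {"dx": -0.7, "dy": 0, "dz": -0.32, "wx": 0, "wy": 0, "wz": 0},
    {"dx": -0.7, "dy": 0, "dz": -0.32, "wx": 0, "wy": 0, "wz": 0},
    {"dx": -0.5, "dy": 0, "dz": -0.25, "wx": 0, "wy": 0, "wz": 0},
  ],
)

```text
time_s: 6.37
tcp_pos: [0.4766, -0.0907, 0.1628]
eef_rot: [178.8, 65.1, -91.2]
contact_force: [0.4, 0.3, -1.0]
gripper_width: 0.0441
```

```bash
python3 - <<'E'
from fk import *
R,p,s=cur()
go(Rt(65),[.48,-.04,.2])
q=s["joints"]
for t,P in((-25,p),(0,[.48,-.06,.2]),(20,[.48,-.05,.2]),(40,[.48,-.05,.2]),(65,[.48,-.04,.2]),(65,[.47,.06,.2]),(65,[.47,.176,.2]),(65,[.47,.176,.1])):
    q,c=ik(Rt(t,4.7 if P[1]>0 else 0),np.array(P),q);print(t,P,q,c,*elems(q))
E
```

```text
t 6.3667 p [ 0.4766 -0.0907  0.1628] q [ 28.4   8.4 -41.2  26.1 -56.2 -46.1] w 0.0441 F [ 0.4  0.3 -1. ]
straight units [-2.76 -0.15  1.52] turn units [ -0.06 -19.61  -0.11] screw shift units [-0.98 -0.17  3.35]
-25 [ 0.47658389 -0.09073078  0.1627727 ] [ 28.7   7.9 -41.9  26.6 -55.8 -46.9] 0.0 [0.336 0.184 0.44 ] [0.477 0.064 0.496]
0 [0.48, -0.06, 0.2] [ 16.4   3.9 -26.1   0.  -60.  -16.4] 0.0 [0.426 0.125 0.567] [ 0.48  -0.06   0.567]
20 [0.48, -0.05, 0.2] [  0.5   7.7 -15.8 -21.7 -67.8   8. ] 0.0 [0.507 0.004 0.61 ] [ 0.48  -0.175  0.545]
40 [0.48, -0.05, 0.2] [-15.2  15.5  -8.2 -38.9 -81.1  26.6] 0.0 [ 0.566 -0.154  0.592] [ 0.48  -0.286  0.481]
65 [0.48, -0.04, 0.2] [-27.2  27.9  -3.4 -54.4 -97.7  39.9] 0.0 [ 0.604 -0.31   0.489] [ 0.48  -0.373  0.355]
65 [0.47, 0.06, 0.2] [-17.9  25.1  -8.  -56.9 -93.5  39.2] 0.0 [ 0.614 -0.198  0.49 ] [ 0.497 -0.271  0.355]
65 [0.47, 0.176, 0.2] [ -7.6  21.9 -12.2 -62.7 -85.6  35.7] 0.0 [ 0.604 -0.081  0.497] [ 0.497 -0.156  0.355]
65 [0.47, 0.176, 0.1] [ -7.9  31.8 -14.4 -63.8 -80.3  46.8] 0.0 [ 0.633 -0.088  0.375] [ 0.497 -0.155  0.255]
```

Call:
arm_command(
  plan=[
    {"dx": -0.05, "dy": 0, "dz": 0.17, "wx": 0, "wy": -0.5, "wz": 0},
    {"dx": -0.05, "dy": 0, "dz": 0.17, "wx": 0, "wy": -0.9, "wz": 0},
    {"dx": -0.05, "dy": 0, "dz": 0.17, "wx": 0, "wy": -0.9, "wz": 0},
    {"dx": -0.05, "dy": 0, "dz": 0.17, "wx": 0, "wy": -0.9, "wz": 0},
    {"dx": -0.05, "dy": 0, "dz": 0.17, "wx": 0, "wy": -0.9, "wz": 0},
    {"dx": -0.05, "dy": 0, "dz": 0.17, "wx": 0, "wy": -0.9, "wz": 0},
    {"dx": -0.05, "dy": 0, "dz": 0.17, "wx": 0, "wy": -0.9, "wz": 0},
    {"dx": -0.05, "dy": 0, "dz": 0.17, "wx": 0, "wy": -0.9, "wz": 0},
    {"dx": -0.05, "dy": 0, "dz": 0.17, "wx": 0, "wy": -0.9, "wz": 0},
    {"dx": -0.05, "dy": 0, "dz": 0.17, "wx": 0, "wy": -0.9, "wz": 0},
    {"dx": -0.05, "dy": 0, "dz": 0.17, "wx": 0, "wy": -0.9, "wz": 0},
    {"dx": -0.05, "dy": 0, "dz": 0.17, "wx": 0, "wy": -0.9, "wz": 0},
    {"dx": -0.05, "dy": 0, "dz": 0.17, "wx": 0, "wy": -0.9, "wz": 0},
    {"dx": -0.05, "dy": 0, "dz": 0.17, "wx": 0, "wy": -0.9, "wz": 0},
    {"dx": -0.05, "dy": 0, "dz": 0.17, "wx": 0, "wy": -0.9, "wz": 0},
  ],
)

```text
time_s: 7.62
tcp_pos: [0.4776, -0.0348, 0.1864]
eef_rot: [-0.8, 51.8, 90.0]
contact_force: [-0.2, 0.3, -1.6]
gripper_width: 0.0437
```

```bash
python3 - <<'E'
from fk import *
go(Rt(65,4.7),[.469,.176,.2])
E
```

```text
t 7.6167 p [ 0.4776 -0.0348  0.1864] q [-12.7  14.9 -10.4 -38.1 -77.7  26.3] w 0.0437 F [-0.2  0.3 -1.6]
straight units [5.99 0.3  8.71] turn units [-0.47 -5.85  0.77] screw shift units [ 7.92 -0.06  7.15]
```

Call:
arm_command(
  plan=[
    {"dx": 0.56, "dy": 0, "dz": 0.51, "wx": -0.03, "wy": -0.42, "wz": 0.05},
    {"dx": 0.56, "dy": 0, "dz": 0.51, "wx": -0.03, "wy": -0.42, "wz": 0.05},
    {"dx": 0.56, "dy": 0, "dz": 0.51, "wx": -0.03, "wy": -0.42, "wz": 0.05},
    {"dx": 0.56, "dy": 0, "dz": 0.51, "wx": -0.03, "wy": -0.42, "wz": 0.05},
    {"dx": 0.56, "dy": 0, "dz": 0.51, "wx": -0.03, "wy": -0.42, "wz": 0.05},
    {"dx": 0.56, "dy": 0, "dz": 0.51, "wx": -0.03, "wy": -0.42, "wz": 0.05},
    {"dx": 0.56, "dy": 0, "dz": 0.51, "wx": -0.03, "wy": -0.42, "wz": 0.05},
    {"dx": 0.56, "dy": 0, "dz": 0.51, "wx": -0.03, "wy": -0.42, "wz": 0.05},
    {"dx": 0.56, "dy": 0, "dz": 0.51, "wx": -0.03, "wy": -0.42, "wz": 0.05},
    {"dx": 0.56, "dy": 0, "dz": 0.51, "wx": -0.03, "wy": -0.42, "wz": 0.05},
    {"dx": 0.56, "dy": 0, "dz": 0.51, "wx": -0.03, "wy": -0.42, "wz": 0.05},
    {"dx": 0.56, "dy": 0, "dz": 0.51, "wx": -0.03, "wy": -0.42, "wz": 0.05},
    {"dx": 0.56, "dy": 0, "dz": 0.51, "wx": -0.03, "wy": -0.42, "wz": 0.05},
    {"dx": 0.3, "dy": 0, "dz": 0.3, "wx": -0.03, "wy": -0.2, "wz": 0.05},
    {"dx": 0, "dy": 0, "dz": 0, "wx": 0, "wy": 0, "wz": 0},
  ],
)

```text
time_s: 8.87
tcp_pos: [0.4689, 0.173, 0.1945]
eef_rot: [0.6, 24.3, 94.2]
contact_force: [1.0, -0.4, -1.3]
gripper_width: 0.0438
```

```bash
python3 - <<'E'
from fk import *
go(Rt(65,4.7),[.469,.176,.2])
for c in("scene","top","wrist"):
    im,d=r.capture(c); np.savez(c+"2.npz",im=im,d=d,**{a:np.array(b) for a,b in r.camera_model(c).items()})
    save(c+"2.png",im if c=="wrist" else cv2.resize(im[90:290,160:420] if c=="scene" else im[100:300,80:340],(780,600),interpolation=cv2.INTER_CUBIC))
E
```

```text
t 8.8667 p [0.4689 0.173  0.1945] q [ -8.4  22.8 -12.7 -63.1 -85.6  36.5] w 0.0438 F [ 1.  -0.4 -1.3]
straight units [ 0.02 -0.01  0.31] turn units [-0.17  0.15  0.1 ] screw shift units [ 0.02 -0.02  0.31]
```

View pics/scene2.png

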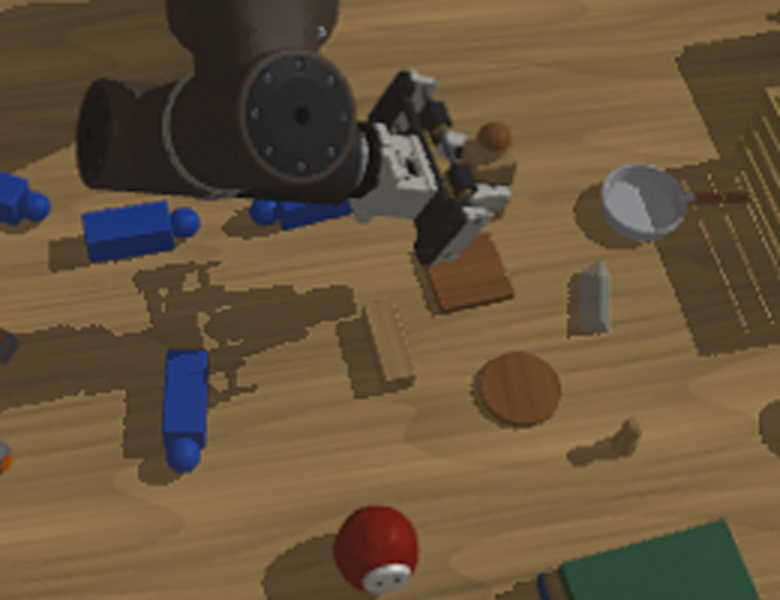

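View pics/top2.png

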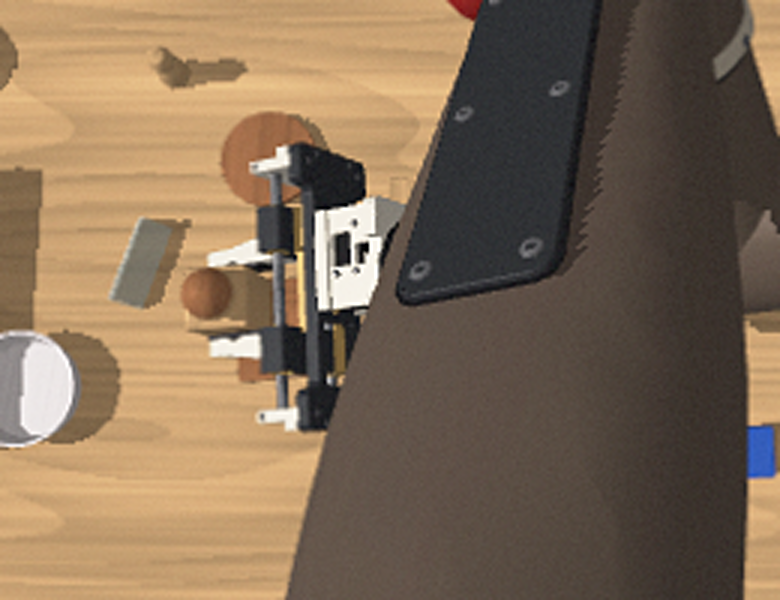

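View pics/wrist2.png

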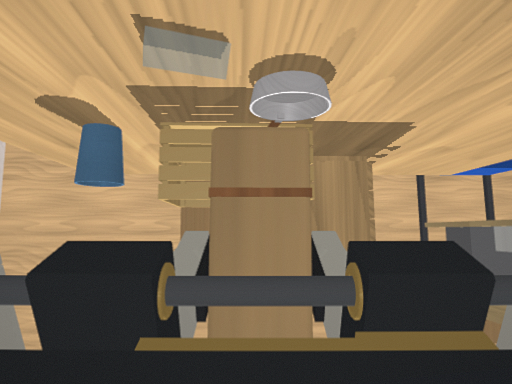

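```bash
cat > meas.py <<'E'
from fk import *
def meas(f):
    z=np.load(f);P=cloud({a:z[a] for a in("vertical_fov","cx","cy","dist","R","t")},z["d"])
    q=P[145:235,222:302].reshape(-1,3)
    q=q[np.abs(q-np.median(q,0)).max(1)<.08]
    c=np.median(q,0)
    for _ in range(3):
        c=q.mean(0);n=np.linalg.svd(q-c,full_matrices=0)[2][2];e=(q-c)@n;q=q[np.abs(e)<max(2*e.std(),.0008)]
    n=n*np.sign(-n[1])
    print("face c",c.round(4),"normal",n.round(4),"tilt deg",np.degrees(np.arcsin(n[2])).round(2),"rms",e.std().round(5),"n",len(q))
    # all body points on that plane
    Q=P.reshape(-1,3);Q=Q[(np.abs((Q-c)@n)<.003)&(np.linalg.norm(Q-c,axis=1)<.12)]
    side=np.cross(n,[0,0,1]);side/=np.linalg.norm(side);up=np.cross(side,n);up*=np.sign(up[2])
    u=(Q-c)@up;v=(Q-c)@side;m=np.abs(v)<.018
    print("up",up.round(3),"u lo",np.percentile(u[m],[0,.5,2]).round(4),"side rng",np.percentile(v[(u<0)],[1,99]).round(4))
    foot=c+up*np.percentile(u[m],.5);vm=np.percentile(v[(u<0)],[1,99]).mean()
    print("foot centre", (foot+side*vm-n*.022).round(4))
E
python3 - <<'E'
from meas import *
meas("wrist2.npz")
R,p,s=cur()
# predicted from pick: foot (0.4805,-.149,.022) in tool frame
R0=Rt(-25);p0=np.array([.4807,-.0906,.0194])
ft=R0.T@(np.array([.4805,-.149,.022])-p0);ax=R0.T@np.array([0,1,0])
print("pred foot",(p+R@ft).round(4),"axis",(R@ax).round(3), "tool",R[:,0])
# top view head
z=np.load("top2.npz");P=cloud(r.camera_model("top"),z["d"]);Q=P[180:215,135:170].reshape(-1,3)
t=Q[:,2].max();print("top",t,Q[Q[:,2]>t-.006].mean(0).round(4))
E
```

```text
face c [0.4703 0.1475 0.1631] normal [ 0.0676 -0.9977 -0.0082] tilt deg -0.47 rms 0.00051 n 6424
up [ 0.001 -0.008  1.   ] u lo [-0.0285 -0.0278 -0.0263] side rng [-0.022   0.0205]
foot centre [0.4696 0.1697 0.1354]
pred foot [0.4687 0.1696 0.1361] axis [ 0.009 -0.009  1.   ] tool [-0.06523293  0.90804614 -0.41375944]
top 0.9415255412129 [ 0.3821 -0.0551  0.9415]
```

```bash
cat >> meas.py <<'E'
R0=Rt(-25);p0=np.array([.4807,-.0906,.0194])
ft=R0.T@(np.array([.4805,-.149,.022])-p0)
def tgt(zf,xy=(.4694,.1764)):
    Rg=Rt(65,4.7); return Rg,np.array([*xy,zf])-Rg@ft
E
python3 -c "
from meas import *
print(tgt(.03));go(*tgt(.03))"
```

```text
(array([[-0.07426151, -0.99663739, -0.03462871],
       [ 0.90326022, -0.08193851,  0.42119716],
       [-0.42261826,  0.        ,  0.90630779]]), array([0.46938629, 0.17900764, 0.0884    ]))
t 9.0167 p [0.4692 0.1717 0.1946] q [ -8.5  22.7 -12.6 -63.  -85.6  36.5] w 0.0438 F [ 0.6  0.1 -0.8]
straight units [ 2.53 -0.08 -4.68] turn units [-0.16  0.12  0.12] screw shift units [ 2.55 -0.06 -4.67]
```

Call:
arm_command(
  plan=[
    {"dx": 0.28, "dy": -0.01, "dz": -0.5, "wx": -0.05, "wy": 0.04, "wz": 0.04},
    {"dx": 0.28, "dy": -0.01, "dz": -0.5, "wx": -0.05, "wy": 0.04, "wz": 0.04},
    {"dx": 0.28, "dy": -0.01, "dz": -0.5, "wx": -0.05, "wy": 0.04, "wz": 0.04},
    {"dx": 0.28, "dy": -0.01, "dz": -0.5, "wx": 0, "wy": 0, "wz": 0},
    {"dx": 0.28, "dy": -0.01, "dz": -0.5, "wx": 0, "wy": 0, "wz": 0},
    {"dx": 0.28, "dy": -0.01, "dz": -0.5, "wx": 0, "wy": 0, "wz": 0},
    {"dx": 0.28, "dy": -0.01, "dz": -0.5, "wx": 0, "wy": 0, "wz": 0},
    {"dx": 0.28, "dy": 0, "dz": -0.5, "wx": 0, "wy": 0, "wz": 0},
    {"dx": 0.28, "dy": 0, "dz": -0.5, "wx": 0, "wy": 0, "wz": 0},
    {"dx": 0, "dy": 0, "dz": 0, "wx": 0, "wy": 0, "wz": 0},
  ],
)

```text
time_s: 9.85
tcp_pos: [0.4699, 0.1782, 0.0788]
eef_rot: [0.1, 25.3, 94.7]
contact_force: [0.0, -0.2, -0.6]
gripper_width: 0.0438
```

```bash
python3 -c "
from meas import *
go(*tgt(.016))
c='wrist';im,d=r.capture(c); np.savez('w3.npz',im=im,d=d,**{a:np.array(b) for a,b in r.camera_model(c).items()});save('w3.png',im)
meas('w3.npz');R,p,s=cur();print((p+R@ft).round(4))
z=np.load('w3.npz');P=cloud({a:z[a] for a in('vertical_fov','cx','cy','dist','R','t')},z['d'])
Q=P.reshape(-1,3);Q=Q[(Q[:,2]>.009)&(Q[:,2]<.016)&(np.abs(Q[:,0]-.469)<.07)&(np.abs(Q[:,1]-.176)<.07)]
print(len(Q),Q.min(0),Q.max(0),np.median(Q[:,2]))
"
```

```text
t 9.85 p [0.4699 0.1782 0.0788] q [ -7.8  34.  -14.6 -64.1 -79.   48.8] w 0.0438 F [ 0.  -0.2 -0.6]
straight units [ 0.13  0.02 -0.18] turn units [-0.01 -0.06 -0.01] screw shift units [ 0.13  0.02 -0.18]
face c [0.4718 0.1535 0.0486] normal [ 0.0819 -0.9966  0.0077] tilt deg 0.44 rms 0.00052 n 6517
up [-0.001  0.008  1.   ] u lo [-0.0371 -0.0367 -0.0363] side rng [-0.103   0.1033]
foot centre [0.4699 0.1751 0.0118]
[0.4701 0.1752 0.0213]
10961 [0.42240169 0.12625731 0.00900692] [0.51758916 0.22215183 0.01293711] 0.012072861294568932
```

View pics/w3.png

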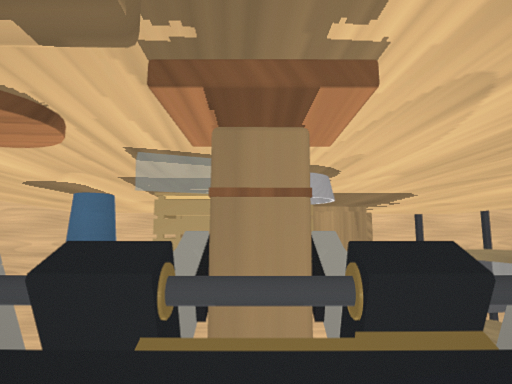

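Call:
arm_command(
  plan=[
    {"dx": 0.06, "dy": 0.02, "dz": -0.12, "wx": 0, "wy": -0.04, "wz": 0},
    {"dx": 0.05, "dy": 0, "dz": -0.11, "wx": 0, "wy": -0.04, "wz": 0},
    {"dx": 0.05, "dy": 0, "dz": -0.11, "wx": 0, "wy": 0, "wz": 0},
    {"dx": 0, "dy": 0, "dz": 0, "wx": 0, "wy": 0, "wz": 0},
    {"dx": 0, "dy": 0, "dz": 0, "wx": 0, "wy": 0, "wz": 0},
  ],
)

```text
time_s: 10.32
tcp_pos: [0.4707, 0.1778, 0.0727]
eef_rot: [-0.1, 24.9, 94.7]
contact_force: [-0.4, -0.0, -0.2]
gripper_width: 0.044
```

```bash
python3 -c "
from meas import *
go(*tgt(.0125,(.4697,.1755)));R,p,s=cur();print((p+R@ft).round(4))
c='wrist';im,d=r.capture(c); np.savez('w4.npz',im=im,d=d,**{a:np.array(b) for a,b in r.camera_model(c).items()})
meas('w4.npz')
"
```

```text
t 10.3167 p [0.4707 0.1778 0.0727] q [ -8.   34.9 -14.5 -64.4 -79.   49.9] w 0.044 F [-0.4 -0.  -0.2]
straight units [ 0.05  0.05 -0.08] turn units [0.03 0.03 0.01] screw shift units [ 0.05  0.05 -0.08]
[0.4708 0.1754 0.0143]
face c [0.4725 0.1534 0.0415] normal [ 0.0821 -0.9966 -0.0019] tilt deg -0.11 rms 0.00051 n 6477
up [ 0.    -0.002  1.   ] u lo [-0.0308 -0.0303 -0.0299] side rng [-0.1053  0.1052]
foot centre [0.4707 0.1754 0.0113]
```

Call:
arm_command(
  plan=[
    {"dx": 0.02, "dy": 0.05, "dz": -0.05, "wx": 0, "wy": 0.01, "wz": 0},
    {"dx": 0.01, "dy": 0, "dz": -0.03, "wx": 0, "wy": 0, "wz": 0},
    {"dx": 0, "dy": 0, "dz": 0, "wx": 0, "wy": 0, "wz": 0},
    {"dx": 0, "dy": 0, "dz": 0, "wx": 0, "wy": 0, "wz": 0},
  ],
)

```text
time_s: 10.7
tcp_pos: [0.47, 0.1775, 0.072]
eef_rot: [-0.3, 25.0, 94.6]
contact_force: [-0.2, 0.3, -0.8]
gripper_width: 0.0438
```

```bash
python3 -c "
from meas import *
go(*tgt(.012,(.4697,.1755)));R,p,s=cur();print((p+R@ft).round(4),R@(R0.T@[0,1,0]))"
```

```text
t 10.7 p [0.47   0.1775 0.072 ] q [ -8.1  34.9 -14.7 -64.4 -78.9  50.2] w 0.0438 F [-0.2  0.3 -0.8]
straight units [ 0.06  0.01 -0.06] turn units [0.05 0.01 0.02] screw shift units [ 0.06  0.01 -0.06]
[0.4703 0.175  0.0136] [-0.00464531 -0.00101813  0.99998869]
```

Call:
arm_command(
  plan=[
    {"dx": 0.04, "dy": 0.01, "dz": -0.06, "wx": 0.04, "wy": 0, "wz": 0.01},
    {"dx": 0.02, "dy": 0, "dz": -0.03, "wx": 0, "wy": 0, "wz": 0},
    {"dx": 0, "dy": 0, "dz": 0, "wx": 0, "wy": 0, "wz": 0},
    {"dx": 0, "dy": 0, "dz": 0, "wx": 0, "wy": 0, "wz": 0},
  ],
)

```text
time_s: 11.03
tcp_pos: [0.4702, 0.1776, 0.0716]
eef_rot: [-0.2, 24.9, 94.6]
contact_force: [-0.6, -0.4, -1.2]
gripper_width: 0.0441
```

```bash
python3 -c "
from meas import *
go(*tgt(.012,(.4697,.1755)));R,p,s=cur();print((p+R@ft).round(4),R@(R0.T@[0,1,0]))"
```

```text
t 11.0333 p [0.4702 0.1776 0.0716] q [ -8.1  35.1 -14.6 -64.4 -79.   50.2] w 0.0441 F [-0.6 -0.4 -1.2]
straight units [ 0.05  0.03 -0.04] turn units [0.04 0.03 0.01] screw shift units [ 0.05  0.02 -0.04]
[0.4704 0.1751 0.0132] [-0.00333407 -0.00247675  0.99999137]
```

Call:
arm_command(
  plan=[
    {"dx": 0.03, "dy": 0.02, "dz": -0.06, "wx": 0.03, "wy": 0.02, "wz": 0.01},
    {"dx": 0.02, "dy": 0, "dz": -0.05, "wx": 0, "wy": 0, "wz": 0},
    {"dx": 0.02, "dy": 0, "dz": -0.05, "wx": 0, "wy": 0, "wz": 0},
    {"dx": 0, "dy": 0, "dz": 0, "wx": 0, "wy": 0, "wz": 0},
  ],
)

```text
time_s: 11.37
tcp_pos: [0.4702, 0.1775, 0.0717]
eef_rot: [-0.2, 24.7, 94.7]
contact_force: [0.2, 0.1, -0.9]
gripper_width: 0.044
```

```bash
python3 -c "
from meas import *
go(*tgt(.012,(.4697,.1755)));R,p,s=cur();print((p+R@ft).round(4),R@(R0.T@[0,1,0]))"
```

```text
t 11.3667 p [0.4702 0.1775 0.0717] q [ -8.1  35.2 -14.5 -64.4 -79.2  50.3] w 0.044 F [ 0.2  0.1 -0.9]
straight units [ 0.06  0.03 -0.04] turn units [ 0.06  0.07 -0.01] screw shift units [ 0.06  0.02 -0.04]
[0.4705 0.1752 0.0133] [-0.00339994 -0.00566634  0.99997817]
```

Call:
arm_command(
  plan=[
    {"dx": 0.06, "dy": 0.02, "dz": -0.11, "wx": 0.04, "wy": 0.06, "wz": 0},
    {"dx": 0, "dy": 0, "dz": 0, "wx": 0, "wy": 0, "wz": 0},
  ],
)

```text
time_s: 11.53
tcp_pos: [0.4707, 0.1777, 0.0719]
eef_rot: [-0.3, 24.8, 94.7]
contact_force: [0.2, -0.7, -1.9]
gripper_width: 0.0438
```

```bash
python3 -c "
from meas import *
go(*tgt(.012,(.4697,.1755)));R,p,s=cur();print((p+R@ft).round(4),R@(R0.T@[0,1,0]),fk(s['joints'])[0],s['moment'])
c='wrist';im,d=r.capture(c); np.savez('w5.npz',im=im,d=d,**{a:np.array(b) for a,b in r.camera_model(c).items()})
meas('w5.npz');save('w5.png',cv2.resize(im[40:220,130:400],(780,520),interpolation=cv2.INTER_CUBIC))
im,d=r.capture('scene');save('s5.png',cv2.resize(im[90:210,240:400],(800,600),interpolation=cv2.INTER_CUBIC))
"
```

```text
t 11.5333 p [0.4707 0.1777 0.0719] q [ -8.1  35.1 -14.5 -64.4 -79.1  50.2] w 0.0438 F [ 0.2 -0.7 -1.9]
straight units [ 0.05  0.05 -0.06] turn units [ 0.06  0.05 -0.  ] screw shift units [ 0.05  0.05 -0.06]
[0.4709 0.1753 0.0134] [-0.00368726 -0.00418128  0.99998446] [0.47094801 0.17710114 0.07062884] [-3.43659865 -0.18360544 -0.03329216]
face c [0.4726 0.1532 0.0404] normal [ 8.300e-02 -9.965e-01  7.000e-04] tilt deg 0.04 rms 0.00052 n 6471
up [-0.     0.001  1.   ] u lo [-0.03   -0.0295 -0.0291] side rng [-0.1049  0.1047]
foot centre [0.4709 0.1752 0.0109]
```

View pics/w5.png

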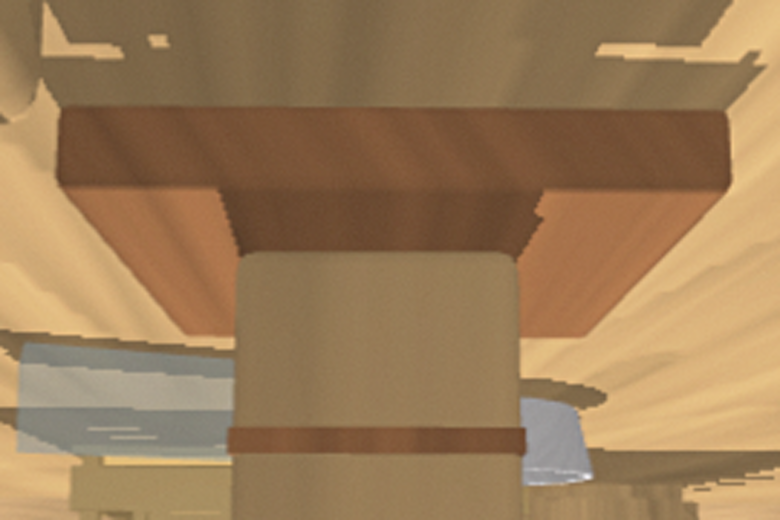

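View pics/s5.png

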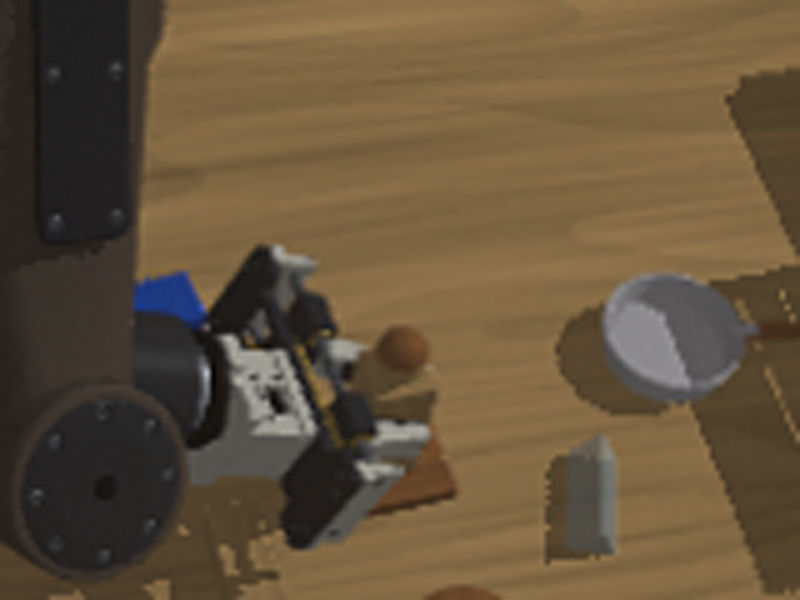

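```bash
python3 -c "
from meas import *
for f in('wrist2.npz','w3.npz','w4.npz','w5.npz'):
    z=np.load(f);P=cloud({a:z[a] for a in('vertical_fov','cx','cy','dist','R','t')},z['d'])
    print(f,[ (v,P[v,255:270].mean(0).round(4)[1:].tolist()) for v in range(120,134,1)])
s=r.get_state();print(s['moment'],s['contact_force'])
"
```

```text
wrist2.npz [(120, [0.5436, -0.0007]), (121, [0.5487, -0.0007]), (122, [0.5543, -0.0008]), (123, [0.5597, -0.0008]), (124, [0.5553, 0.0024]), (125, [0.5522, 0.0052]), (126, [0.5494, 0.0078]), (127, [0.149, 0.135]), (128, [0.1483, 0.1357]), (129, [0.1487, 0.136]), (130, [0.1476, 0.1368]), (131, [0.1475, 0.1373]), (132, [0.1476, 0.1377]), (133, [0.1477, 0.1381])]
w3.npz [(120, [0.169, 0.0121]), (121, [0.1701, 0.0123]), (122, [0.172, 0.0121]), (123, [0.1735, 0.0122]), (124, [0.175, 0.0122]), (125, [0.1765, 0.0122]), (126, [0.178, 0.0122]), (127, [0.1546, 0.0205]), (128, [0.1444, 0.0243]), (129, [0.1538, 0.0217]), (130, [0.1536, 0.0222]), (131, [0.1531, 0.0228]), (132, [0.1533, 0.0232]), (133, [0.1531, 0.0237])]
w4.npz [(120, [0.1514, 0.0113]), (121, [0.1527, 0.0113]), (122, [0.1539, 0.0114]), (123, [0.1553, 0.0114]), (124, [0.1566, 0.0114]), (125, [0.1584, 0.0113]), (126, [0.1595, 0.0114]), (127, [0.1548, 0.0134]), (128, [0.1539, 0.0141]), (129, [0.1538, 0.0146]), (130, [0.1536, 0.0152]), (131, [0.153, 0.0158]), (132, [0.1536, 0.0161]), (133, [0.1534, 0.0166])]
w5.npz [(120, [0.1485, 0.0111]), (121, [0.1499, 0.0111]), (122, [0.1513, 0.0111]), (123, [0.1524, 0.0111]), (124, [0.1539, 0.0111]), (125, [0.1553, 0.0111]), (126, [0.1468, 0.0143]), (127, [0.1549, 0.0121]), (128, [0.1539, 0.0129]), (129, [0.1441, 0.0165]), (130, [0.1536, 0.0139]), (131, [0.1533, 0.0145]), (132, [0.1534, 0.0149]), (133, [0.1437, 0.0183])]
[-1.82722137 -0.22718132 -0.34486612] [ 2.04917183 -3.21140093  5.82437848]
```

Call:
arm_command(
  plan=[
    {"dx": 0, "dy": 0, "dz": 0, "wx": 0, "wy": 0, "wz": 0},
  ],
)

```text
time_s: 11.72
tcp_pos: [0.4707, 0.1777, 0.0714]
eef_rot: [-0.2, 24.8, 94.7]
contact_force: [-0.6, -1.6, 2.5]
gripper_width: 0.0441
```

```bash
python3 -c "
from meas import *
go(*tgt(.012,(.4697,.1755)));R,p,s=cur();print((p+R@ft).round(4),R@(R0.T@[0,1,0]),fk(s['joints'])[0],s['moment'])"
```

```text
t 11.7167 p [0.4707 0.1777 0.0714] q [ -8.1  35.2 -14.5 -64.4 -79.   50.2] w 0.0441 F [-0.6 -1.6  2.5]
straight units [ 0.04  0.05 -0.03] turn units [ 0.05  0.04 -0.  ] screw shift units [ 0.04  0.05 -0.03]
[0.4709 0.1753 0.013 ] [-0.00334684 -0.00355125  0.99998809] [0.47089931 0.17713321 0.0701505 ] [-2.60240713 -0.03833668  0.12610685]
```

Call:
arm_command(
  plan=[
    {"dx": 0, "dy": 0, "dz": 0, "wx": 0, "wy": 0, "wz": 0},
    {"dx": 0, "dy": 0, "dz": 0, "wx": 0, "wy": 0, "wz": 0},
    {"dx": 0, "dy": 0, "dz": 0, "wx": 0, "wy": 0, "wz": 0},
    {"dx": 0, "dy": 0, "dz": 0, "wx": 0, "wy": 0, "wz": 0},
    {"dx": 0, "dy": 0, "dz": 0, "wx": 0, "wy": 0, "wz": 0},
  ],
  fingers=-0.5,
)

```text
time_s: 12.13
tcp_pos: [0.4698, 0.1783, 0.0701]
eef_rot: [-0.1, 24.8, 94.8]
contact_force: [0.1, -0.5, 0.5]
gripper_width: 0.0648
```

```bash
python3 -c "
from meas import *
go(*tgt(.012,(.4697,.1755)))
c='wrist';im,d=r.capture(c); np.savez('w6.npz',im=im,d=d,**{a:np.array(b) for a,b in r.camera_model(c).items()})
meas('w6.npz');save('w6.png',im)"
```

```text
t 12.1333 p [0.4698 0.1783 0.0701] q [ -8.   35.3 -14.6 -64.4 -79.   50.2] w 0.0648 F [ 0.1 -0.5  0.5]
straight units [-0.01  0.01  0.01] turn units [ 0.02  0.04 -0.01] screw shift units [-0.01  0.01  0.01]
face c [0.4716 0.1532 0.039 ] normal [ 8.380e-02 -9.965e-01 -7.000e-04] tilt deg -0.04 rms 0.0005 n 6410
up [ 0.    -0.001  1.   ] u lo [-0.0282 -0.0278 -0.0274] side rng [-0.1059  0.1039]
foot centre [0.4708 0.1752 0.0112]
```

View pics/w6.png

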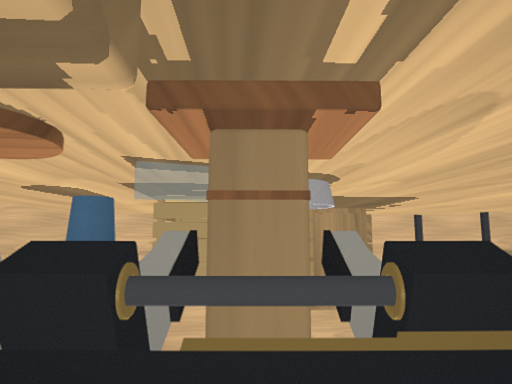

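Call:
arm_command(
  plan=[
    {"dx": 0, "dy": 0, "dz": 0, "wx": 0, "wy": 0, "wz": 0},
    {"dx": 0, "dy": 0, "dz": 0, "wx": 0, "wy": 0, "wz": 0},
    {"dx": 0, "dy": 0, "dz": 0, "wx": 0, "wy": 0, "wz": 0},
    {"dx": -0.15, "dy": 0, "dz": 0, "wx": 0, "wy": 0, "wz": 0},
    {"dx": -0.3, "dy": 0, "dz": 0, "wx": 0, "wy": 0, "wz": 0},
    {"dx": -0.4, "dy": 0, "dz": 0, "wx": 0, "wy": 0, "wz": 0},
    {"dx": -0.4, "dy": 0, "dz": 0, "wx": 0, "wy": 0, "wz": 0},
    {"dx": -0.5, "dy": 0, "dz": 0, "wx": 0, "wy": 0, "wz": 0},
    {"dx": -0.5, "dy": 0, "dz": 0, "wx": 0, "wy": 0, "wz": 0},
    {"dx": -0.5, "dy": 0, "dz": 0, "wx": 0, "wy": 0, "wz": 0},
    {"dx": -0.5, "dy": 0, "dz": 0, "wx": 0, "wy": 0, "wz": 0},
    {"dx": -0.5, "dy": 0, "dz": 0, "wx": 0, "wy": 0, "wz": 0},
    {"dx": -0.5, "dy": 0, "dz": 0, "wx": 0, "wy": 0, "wz": 0},
    {"dx": -0.5, "dy": 0, "dz": 0, "wx": 0, "wy": 0, "wz": 0},
    {"dx": -0.5, "dy": 0, "dz": 0, "wx": 0, "wy": 0, "wz": 0},
    {"dx": -0.5, "dy": 0, "dz": 0, "wx": 0, "wy": 0, "wz": 0},
    {"dx": -0.5, "dy": 0, "dz": 0, "wx": 0, "wy": 0, "wz": 0},
    {"dx": -0.3, "dy": 0, "dz": 0, "wx": 0, "wy": 0, "wz": 0},
    {"dx": 0, "dy": 0, "dz": 0, "wx": 0, "wy": 0, "wz": 0},
  ],
  fingers=-1,
)

```text
time_s: 13.77
tcp_pos: [0.4809, 0.0448, 0.1317]
eef_rot: [-0.1, 24.9, 94.7]
contact_force: [-0.5, 0.0, -0.1]
gripper_width: 0.0873
```

```bash
python3 -c "
from meas import *
R,p,s=cur();print(s['time_s'],p,s['contact_force'],s['gripper_width'],np.abs(s['qd']).max())
im,d=r.capture('top');P=cloud(r.camera_model('top'),d);save('t7.png',cv2.resize(im[70:270,80:340],(780,600),interpolation=cv2.INTER_CUBIC))
Q=P.reshape(-1,3);B=Q[(np.abs(Q[:,0]-.47)<.06)&(np.abs(Q[:,1]-.176)<.06)]
pl=B[(B[:,2]>.008)&(B[:,2]<.02)];print('plinth',cv2.minAreaRect(pl[:,:2].astype(np.float32)*1000))
h=B[(B[:,2]>.136)];print('head',h.mean(0),h.max(0),len(h))
b=B[(B[:,2]>.107)&(B[:,2]<.117)];print('body top',cv2.minAreaRect(b[:,:2].astype(np.float32)*1000))
for q in('daruma','prism'):
    for o in r.cut_out('top',q)[:1]: print(q,o['score'],np.median(P[o['mask']&(d>0)],0))
im,d=r.capture('scene');save('s7.png',cv2.resize(im[90:290,200:460],(780,600),interpolation=cv2.INTER_CUBIC))
im,d=r.capture('wrist');save('w7.png',im)
"
```

```text
13.7667 [0.48089302 0.04478491 0.13171502] [-0.46694694  0.03854253 -0.10203922] 0.08733061310567122 0.32308693066413524
plinth ((484.1814880371094, 176.69322204589844), (61.43368911743164, 90.47867584228516), 2.9150314331054688)
head [0.47522851 0.17273232 0.1431235 ] [0.48604871 0.19213123 0.15051357] 99
body top ((484.286865234375, 169.73472595214844), (52.7437744140625, 27.98048210144043), 59.85974884033203)
daruma 0.85 [ 0.77958939 -0.00509883  0.07616669]
prism 0.67 [0.54043685 0.3060845  0.01670317]
```

View pics/t7.png

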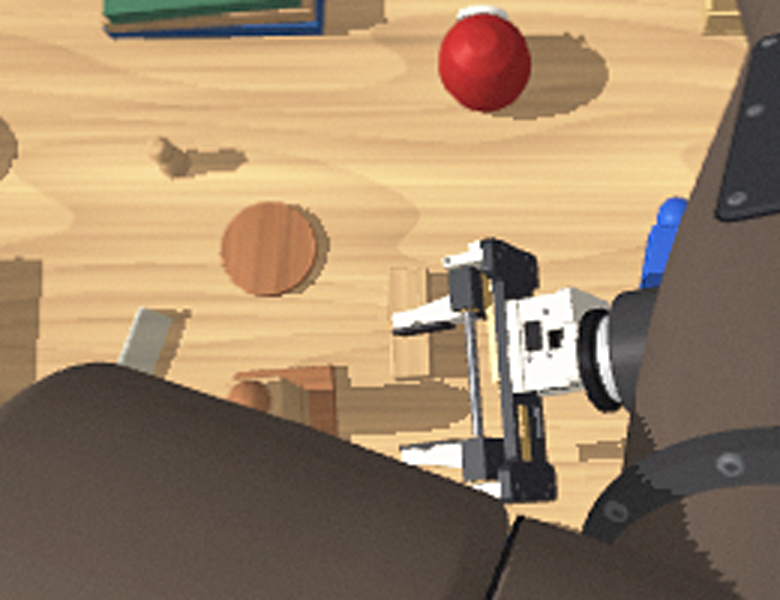

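View pics/s7.png

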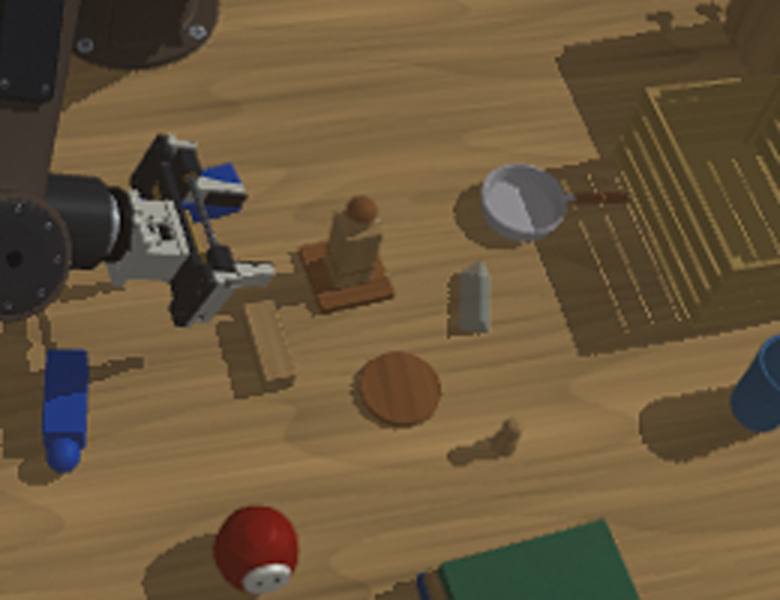

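View pics/w7.png

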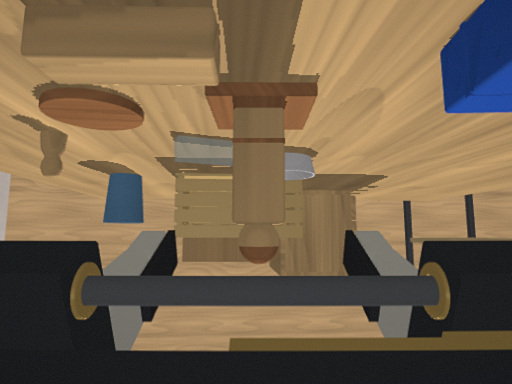

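```bash
python3 -c "
from plant import r
print(r.close_job())"
```

```text
the job is handed in; nothing more can be done
None
```

The beech doll is standing upright on its foot in the middle of the square plinth. It has been let go and the gripper is about 13 cm away. I handed the job in at about 14 s of the 40 s allowed.

I gripped it across its sides with the tool leaning 25°, turned it upright in the air and lowered it until I felt light contact, about 3–6 N. Then I opened the fingers and backed away.

**Last checks:**
- **Doll:** with the fingers opened but still around it, the wrist camera put its foot at about (0.471, 0.175), within about 1.5 mm of the plinth centre. Its tilt was under 0.1°. The final scene and wrist pictures show it standing free.
- **Daruma:** its measured position matches the start picture.
- **Prism:** it looks untouched in the scene picture. Its measured centre differs by about 13 mm from the start, I think because the arm hides part of it in the top view.
- **Top-view check of the doll:** this one did not work, because the arm hid part of the doll and plinth. I relied on the wrist and scene pictures instead.

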